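# Shade check: standard on the stand, sample held beside it

## Task

Set up a shade comparison of two coated test panels: take the wide standard panel out of the slotted rack and set it on the sloped viewing stand, centred with its lower edge down on the ledge, its back against the stand and its cream coated face outwards, and let go of it. Then draw the tall narrow panel out of the rack, turn it to the same slope with its coated face outwards too, and finish while holding it in the air close beside the standard (left or right, as you like): edge to edge with at most a finger's breadth between them, faces in one plane and lower edges level, touching neither the standard nor the stand. Leave the short panel in its slot and do not disturb the bottle or the tape roll.

Things in the scene. Friction and masses are not known exactly. Their poses are not given: they have to be found in the camera images.
- standard_panel: Wide test panel: powder-coated fibreboard 100 mm wide, 150 tall, 9 thick, 0.1 kg; cream coated face, bare brown back, 6 mm hole 10 mm below the middle of its upper edge. Upright in a rack slot, 50 mm deep, up to 1.5 mm play front and back. Origin: centre of its underside. x points out of the coated face, y along the width, z up along the 150 mm.
- narrow_panel: Tall narrow test panel, same make: 75 mm wide, 150 mm tall, 9 mm thick, about 0.08 kg. Upright in another slot of the rack, same facing. Origin and axes as for the standard panel.
- short_panel: Short test panel, same make: 75 mm wide, 100 mm tall, 9 mm thick. Upright in another slot of the rack; stays there. Origin and axes as for the standard panel.
- rack: Fixed wooden block 214 x 120 x 62 mm with four slots 12 mm wide, 50 deep, cut right across at 46 mm pitch; the farthest (+x) is empty, which panel is in which other slot varies. Origin: centre of underside; x along the row of slots, the way the coated faces look (away from the robot, within 25 degrees), y along the slots. Slot floors 12 mm up.
- stand: Fixed grey metal easel, facing away from the robot within 20 degrees; base plate 190 x 96 x 6 mm from x = -140 to +50 mm. Origin on the bench straight below stand_face; x level, the way it faces, y along the ledge, z up. Rack and stand are left and right of the robot's midline; which is on which side varies.
- stand_face: Sloped rest. Origin: middle of the corner of ledge and board, 60 mm above the bench. z up the slope (35 degrees back from vertical, top towards the robot), x out of the board, y along the ledge. Board 84 mm wide, reaching 95 mm up from the ledge. Ledge 16 mm wide inside an 8 mm high lip. A seated panel has its origin at x = 4.5 mm, y = z = 0, axes parallel to these.
- bottle: Amber reagent bottle with black cap, 68 mm diameter, 165 mm tall, standing on the bench beyond the middle; leave alone. Origin: centre of its underside.
- tape: Roll of masking tape lying flat, 104 mm diameter, 24 mm high, on the bench between rack and stand; leave alone. Origin: centre of its underside.
Things that resemble listed ones, but are neither listed nor needed, are in the scene too. Leave any black, green or orange look-alike of the narrow_panel alone.

How it is judged:
By the outcome, as a careful person would: the job done as asked, in the order asked, and still so for the second after the job is handed in, while the arm keeps its last pose, push and grip.
It also fails if it takes over 67 s, if anything falls off the work surface, if the arm or the gripper's body presses on something with over 40 N, if the wrist force passes 120 N, or if a joint passes its speed limit or range.

## Robot

A 6-joint arm with a two-finger parallel gripper is mounted at the origin on the work surface. World frame = base frame: x ahead of the robot, y to its left, z up, the work surface at z = 0. Lengths are in mm, angles in rad, forces in N, time in s.
With the tool pointing down it reaches from about 400 to 925 mm from the base axis. Payload 12.5 kg.
Tool frame: the origin (TCP) lies midway between the tips of the shut fingers; the grasp point (between the pads) lies 19 mm behind it (env.pinch_z is the z of the grasp point in the tool frame, in mm); z points along the fingers, y is the line along which they close (so a half turn about z gives the same grasp; the last joint's range is limited). The gripper opens to 95 mm and grips with 3 to 60 N. Pads are 20 mm wide; open, the fingers measure 119 mm over their backs; the gripper's body (75 mm by 180 mm) begins 59 mm behind the grasp point.
Start: joints at [1.104, 0.491, 1.559, -0, 1.092, -0.106], TCP at [220.624, 584.784, 214.661] pointing down, gripper open.
Joint ranges: [-3.1, 3.1], [-0.84, 2.19], [0.05, 2.79], [-1.13, 4.28], [0.06, 2.93], [-2.69, 2.69]. Speed limits (rad/s): [2.22, 2.22, 2.79, 3.14, 3.14, 3.14].

## Interface

Orientations are given as [roll, pitch, yaw] about the fixed x, y, z axes, in that order (R = Rz(yaw) Ry(pitch) Rx(roll)).
In Python, from cell import env, eyes gives the robot as it stands.
- The arm moves only by the shell command python3 -m inch 'ROWS'. ROWS is JSON, a list of rows, each a list of 3 entries, a list of its own where there are three numbers: the shift along the tool's x, y, z in units of 60 mm (1.0 is 60 mm), then the turn about the tool's z in units of 5 degrees (1.0 is 5 degrees), then the closure, from -1 (fully open) to 1 (shut). In form: [[[tx, ty, tz], turn, claw], ...]. A call has exactly 10 rows; each row shifts and turns the commanded pose from where the row before left it, along the tool's axes as they then stand; what a row does not reach is not made up. A row lasts 1/8 s, in which the tool goes at most 62.5 mm and 10.7 degrees, less where a joint would pass 70% of its speed; a pose out of reach is approached as far as the arm can. A call is refused whole if a number of a shift passes 1 or a number of a turn 1, either way. A call with a gripper value outside its range is refused whole. The fingers move at their own pace and stop on an object; the grip force is fixed at half the most. Time passes only in rows, so rows that do not move let the fingers close, or fill a call up. It gives the time, the measured TCP pose, the force, the opening and the grip force at its end, in the units of the state.
- env.state(): the state, without advancing time (a new reading comes with each control period).
- eyes.read_camera(name): name is "scene" or "side" or "wrist"; returns a dict with "pixels" (400x640x3 uint8, red, green, blue), "fx", "fy", "cx", "cy" (pixels), "extrinsics" (4x4, takes a point from world to camera coordinates). Camera axes: x right, y down, z forward; pixel columns grow to the right and rows downward; lengths in mm; the calibration is good to about 2 mm. A picture is of the moment at which its call begins. There is no depth.
- env.job_done(): hands the job in; it is judged then, once.
Trained networks look in a picture, given as the dict that the camera call returned (one of the last four; its "shot" number tells which), for a name from the list of things; names that differ only in an ending like _2 or _b are one class to them, and where a whole thing is asked for, a point or a joint stands for the part that bears it (a point fixed in the world has none). Each returns a list of dicts, best first, with "score" (0 to 1); they miss things now and then, are a little off and sometimes report something else, mostly with a low value. They report only what shows in the picture. A call takes as long as a camera call. They do not tell look-alikes from the thing itself.
- eyes.boxes_of(name, picture): "centre" ([row, column] in pixels, amid what is visible of it).
- eyes.cut_out(name, picture): "mask" (400x640 bool, what is visible of it) and "centre" ([row, column] in pixels, amid what is visible of it).
- eyes.spot_point(name, picture): "centre" ([row, column] in pixels: a listed point, or the origin of a listed thing).
The state is a dict: "t": time; "joints": joint angles; "qvel": joint speeds; "tau": joint torques, N m; "eef_pos": TCP position; "tcp_rot": TCP orientation; "ft_force": force on the tool from outside, world axes, zero at the start; "moment": the same for the moment, N m; "opening": opening from 0.0 (shut) to 1.0 (fully open); "grip_force": force on a finger pad.
Only numpy, scipy, OpenCV 4.12 (cv2) and the standard library are available. Lean on these libraries where they do the work, as an engineer would, in place of code of your own. Each camera call takes 0.05 s, during which the arm holds its last target. There are 200 camera calls.

## Working session

There is one attempt and no reset: what is moved stays moved. The work goes in short steps, Python scripts to look and compute and a shell command to move; the robot and the scene stay as the last step left them, time stands still between calls to the robot, and variables do not carry over. Pictures are saved under pics/ and viewed, at most 10 in all, crops included, and the job is handed in when it is done.

```bash
ls; mkdir -p pics
cat > h.py <<'E'
import numpy as np, cv2, itertools
from cell import env, eyes
def cam(n,save=None):
    p=eyes.read_camera(n)
    if save: cv2.imwrite('pics/'+save,p['pixels'][:,:,::-1])
    return p
def proj(p,X):
    E=np.array(p['extrinsics']);c=np.atleast_2d(X)@E[:3,:3].T+E[:3,3]
    return np.c_[p['fx']*c[:,0]/c[:,2]+p['cx'],p['fy']*c[:,1]/c[:,2]+p['cy']]  # col,row
def ray(p,rc):
    E=np.array(p['extrinsics']);R=E[:3,:3];o=-R.T@E[:3,3]
    d=R.T@np.array([(rc[1]-p['cx'])/p['fx'],(rc[0]-p['cy'])/p['fy'],1]);return o,d/np.linalg.norm(d)
def onz(p,rc,z):
    o,d=ray(p,rc);return o+d*(z-o[2])/d[2]
E
python3 - <<'E'
from h import *
s=env.state();print(env.pinch_z,s['t'],s['eef_pos'],s['tcp_rot'],s['opening'])
P={n:cam(n) for n in('scene','side','wrist')}
cv2.imwrite('pics/a.png',P['scene']['pixels'][:,:,::-1]);cv2.imwrite('pics/b.png',P['side']['pixels'][:,:,::-1])
for n,p in P.items():
    E=np.array(p['extrinsics']);print(n,p['fx'],'pos',(-E[:3,:3].T@E[:3,3]).round(),'dir',E[2,:3].round(2))
    for o in 'standard_panel narrow_panel short_panel rack stand stand_face bottle tape'.split():
        print(o,[(np.round(d['centre']).tolist(),round(d['score'],2)) for d in eyes.spot_point(o,p)], 'BOX',[(np.round(d['centre']).tolist(),round(d['score'],2)) for d in eyes.boxes_of(o,p)])
E
```

```text
pics
-18.8 0.0 [220.48133343 584.55635479 214.06042256] [-3.14049688e+00 -1.80530662e-04  2.78075098e+00] 0.9995630945007048
scene 478.1577221916064 pos [1159. -548.  916.] dir [-0.5   0.43 -0.75]
standard_panel [([224.0, 226.0], 0.7)] BOX [([199.0, 219.0], 0.79)]
narrow_panel [([228.0, 347.0], 0.91), ([292.0, 312.0], 0.81), ([276.0, 187.0], 0.78), ([316.0, 201.0], 0.73), ([243.0, 258.0], 0.72)] BOX [([215.0, 253.0], 0.92), ([295.0, 194.0], 0.76), ([274.0, 312.0], 0.71), ([254.0, 176.0], 0.57), ([208.0, 349.0], 0.55)]
short_panel [([234.0, 240.0], 0.7)] BOX [([219.0, 233.0], 0.95)]
rack [([239.0, 250.0], 0.86), ([244.0, 254.0], 0.58)] BOX [([243.0, 260.0], 0.89)]
stand [([153.0, 396.0], 0.75)] BOX [([142.0, 389.0], 0.78), ([176.0, 293.0], 0.19)]
stand_face [([136.0, 400.0], 0.74)] BOX [([128.0, 401.0], 0.74)]
bottle [([239.0, 408.0], 0.82), ([235.0, 240.0], 0.55)] BOX [([221.0, 409.0], 0.86)]
tape [([168.0, 296.0], 0.88)] BOX [([158.0, 293.0], 0.64)]
side 365.4661107547842 pos [ 249. -439.  616.] dir [ 0.51  0.5  -0.7 ]
standard_panel [([332.0, 347.0], 0.59)] BOX []
narrow_panel [([290.0, 369.0], 0.88), ([235.0, 411.0], 0.86), ([370.0, 436.0], 0.67), ([216.0, 330.0], 0.65), ([334.0, 474.0], 0.55)] BOX [([257.0, 376.0], 0.8), ([210.0, 419.0], 0.74), ([307.0, 496.0], 0.73), ([350.0, 448.0], 0.68), ([271.0, 240.0], 0.24)]
short_panel [] BOX [([280.0, 368.0], 0.74), ([142.0, 335.0], 0.55)]
rack [] BOX [([326.0, 359.0], 0.95)]
stand [([179.0, 216.0], 0.98)] BOX [([182.0, 199.0], 0.78)]
stand_face [([157.0, 212.0], 0.92)] BOX [([155.0, 213.0], 0.96)]
bottle [([171.0, 336.0], 0.68), ([265.0, 236.0], 0.64)] BOX [([142.0, 336.0], 0.75)]
tape [([267.0, 235.0], 0.69)] BOX []
wrist 326.72640242529246 pos [155. 609. 385.] dir [ 0.24 -0.09 -0.97]
standard_panel [] BOX []
narrow_panel [] BOX []
short_panel [] BOX []
rack [] BOX []
stand [] BOX []
stand_face [] BOX []
bottle [] BOX []
tape [] BOX []
```

View pics/a.png

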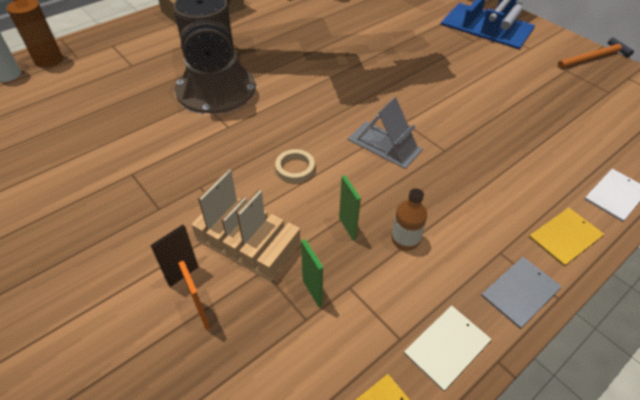

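View pics/b.png

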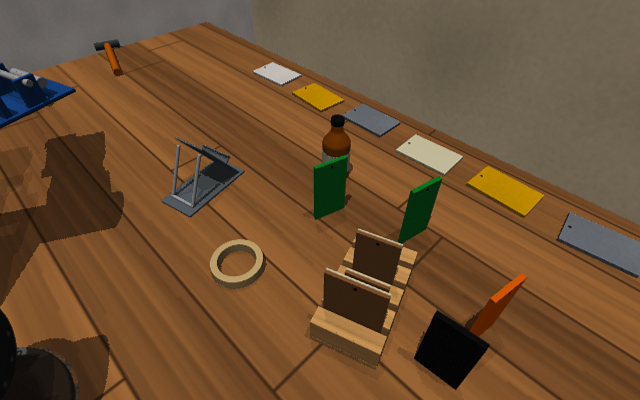

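In the scene view the rack is at (250,240), right of the robot. From the robot outwards it holds the wide panel (219,199), the short one (233,219), the tall narrow one (253,215), then an empty slot. The stand is at (389,142), the tape at (293,158) and the bottle at (409,221). The narrow_panel candidates are the one in the rack (253,215), two green (349,208 and 312,274), a black (176,254) and an orange (194,295). Only the one in the rack is cream with a brown back, so it is the one meant, and the crop below should confirm it.

Run:
```python
from h import *
a=cv2.imread('pics/a.png');b=cv2.imread('pics/b.png')
def crop(im,c0,r0,w,h):return cv2.resize(im[r0:r0+h,c0:c0+w],(400,300),interpolation=cv2.INTER_CUBIC)
t=np.vstack([np.hstack([crop(a,185,170,133,100),crop(b,290,220,160,120+30)[:300]]),np.hstack([crop(a,340,92,100,75),crop(b,152,130,107,80+10)])])
cv2.imwrite('pics/c.png',t)
```

```text
(no output)
```

View pics/c.png

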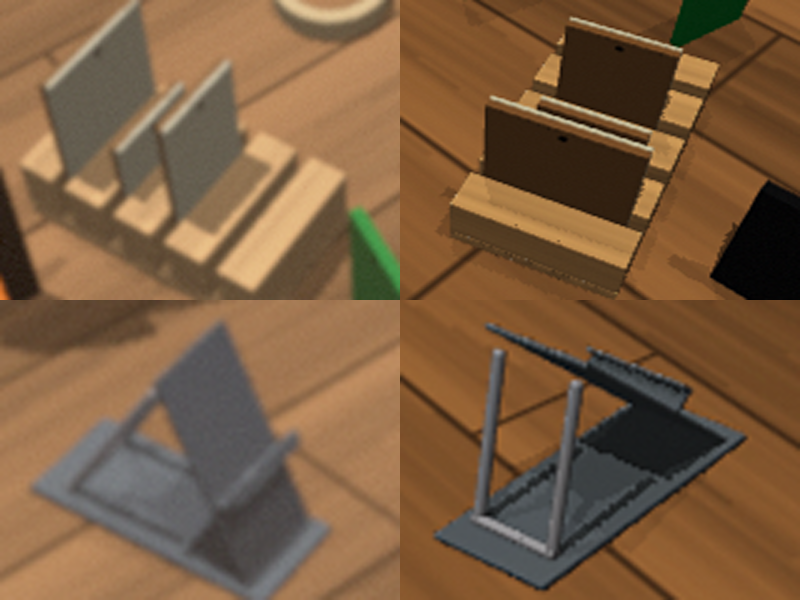

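The crop shows three cream-faced, brown-backed panels, the tall narrow one in the third slot with its hole at tile (200,103). That confirms the rack panel and rules out the look-alikes. Next I fit the poses from corners read off this crop.

```bash
cat > fit.py <<'E'
from h import *
from scipy.optimize import least_squares
T={1:('scene',185,170,133/400,100/300,0,0),2:('side',290,220,.4,.5,400,0),3:('scene',340,92,.25,.25,0,300),4:('side',152,130,107/400,.3,400,300)}
def px(t,u,v):
    n,c,r,sx,sy,ou,ov=T[t];return n,c+(u-ou)*sx,r+(v-ov)*sy
P={n:cam(n) for n in('scene','side')}
def R2(y):return np.array([[np.cos(y),-np.sin(y)],[np.sin(y),np.cos(y)]])
def fit(obs,x0,nl=0):
    def f(v):
        out=[]
        for t,u,w,L in obs:
            L=L(v) if callable(L) else L
            X=np.r_[R2(v[2])@np.array(L[:2])*1.+v[:2],L[2]]
            n,c,r=px(t,u,w);q=proj(P[n],X)[0];out+=[q[0]-c,q[1]-r]
        return np.array(out)
    s=least_squares(f,x0,loss='soft_l1',x_scale=[10,10,.1]+[10]*(len(x0)-3));return s.x,f(s.x)
rk=[(1,22,160,(-107,-60,62)),(1,62,190,(-75,-60,62)),(1,218,270,(75,-60,62)),(1,250,292,(107,-60,62)),(1,345,177,(107,60,62)),(1,312,157,(75,60,62)),
(2,472,175,(-107,60,62)),(2,643,232,(-107,-60,62)),(2,718,65,(107,-60,62)),(2,450,232,(-107,60,0)),(2,618,293,(-107,-60,0)),
(1,45,86,lambda v:(-69,v[3]-50,162)),(1,135,3,lambda v:(-69,v[3]+50,162)),(2,490,98,lambda v:(-69,v[3]+50,162)),(2,650,150,lambda v:(-69,v[3]-50,162)),
(1,163,128,lambda v:(23,v[4]-37.5,162)),(1,230,65,lambda v:(23,v[4]+37.5,162)),(2,571,20,lambda v:(23,v[4]+37.5,162)),(2,683,50,lambda v:(23,v[4]-37.5,162)),
]
o=onz(P['scene'],(239,250),0)
x,e=fit(rk,[o[0],o[1],0,0,0]);print('rack',x.round(3),np.degrees(x[2]));print(e.reshape(-1,2).round(1).tolist())
c,s=np.cos(np.radians(35)),np.sin(np.radians(35))
st=[(3,33,487,(-140,-48,6)),(3,105,420,(-140,48,6)),(3,330,527,(50,48,6)),(3,255,597,(50,-48,6)),(3,158,385,(-95*s,-42,60+95*c)),(3,222,322,(-95*s,42,60+95*c)),
(4,437,537,(-140,48,6)),(4,545,588,(-140,-48,6)),(4,745,437,(50,-48,6))]
o=onz(P['scene'],(153,396),0)
y,e=fit(st,[o[0],o[1],0]);print('stand',y.round(3),np.degrees(y[2]));print(e.reshape(-1,2).round(1).tolist())
for n,z in(('scene',0),('side',0)):
    for nm in('bottle','tape','stand_face','narrow_panel'):
        print(n,nm,[(onz(P[n],d['centre'],60 if nm=='stand_face' else 0)[:2].round(),round(d['score'],2)) for d in eyes.spot_point(nm,P[n])])
E
python3 fit.py
```

```text
rack [ 5.59517e+02 -2.53516e+02  3.32000e-01  1.72600e+00 -3.84000e-01] 19.037599581821517
[[-0.3, 1.7], [-2.6, -2.3], [0.5, 1.0], [2.3, 0.5], [1.8, -0.3], [0.8, 0.4], [-8.5, 12.4], [-6.2, 16.7], [1.4, -2.0], [0.7, 0.9], [-0.9, 1.9], [0.6, 0.7], [1.0, -1.2], [0.2, -0.7], [1.0, -0.1], [0.0, 1.6], [-0.3, -1.0], [0.0, -0.9], [-0.1, 0.3]]
stand [5.64242e+02 2.36593e+02 2.31000e-01] 13.253402078445562
[[-1.5, 0.2], [-0.6, -0.6], [0.3, 0.0], [1.5, 2.2], [-1.2, -0.3], [-0.1, -0.6], [-0.7, -0.9], [-0.2, -0.1], [1.2, -1.1]]
scene bottle [(array([786.,  37.]), 0.79)]
scene tape [(array([433., -25.]), 0.97)]
scene stand_face [(array([557., 253.]), 0.75)]
scene narrow_panel [(array([ 557., -237.]), 0.88), (array([ 749., -219.]), 0.88), (array([ 647., -437.]), 0.74), (array([674., -44.]), 0.71), (array([ 540., -413.]), 0.56)]
side bottle [(array([777.,  24.]), 0.64)]
side tape [(array([438., -17.]), 0.62)]
side stand_face [(array([551., 238.]), 0.86)]
side narrow_panel [(array([ 650., -440.]), 0.74), (array([ 752., -226.]), 0.65), (array([ 542., -413.]), 0.63), (array([ 579., -246.]), 0.55)]
```

```bash
cat > go.py <<'E'
# usage: go.py x y z yaw_deg : shift (tool axes, units) and turn units from the present pose
import sys; from h import *
from scipy.spatial.transform import Rotation as Ro
s=env.state();R=Ro.from_euler('xyz',s['tcp_rot']).as_matrix();t=[float(v) for v in sys.argv[1:]]
print('t',round(s['t'],2),'tcp',np.round(s['eef_pos'],1),'rot',np.degrees(s['tcp_rot']).round(2),'open',round(s['opening']*95,1),'grip',round(s['grip_force'],1),'F',np.round(s['ft_force'],1))
yaw=np.degrees(s['tcp_rot'][2])
if len(t)>3:
    d=t[3]-yaw;d=(d+180)%360-180;print('turn units',round(-d/5,3));
    Rn=Ro.from_euler('xyz',[np.pi,0,np.radians(t[3])]).as_matrix();print('after turning',((Rn.T@(np.array(t[:3])-s['eef_pos']))/60).round(3))
elif t: print('shift',((R.T@(np.array(t[:3])-s['eef_pos']))/60).round(3))
E
python3 -m inch '[[[0,0,-0.15],1,0.26],[[0,0,-0.15],1,0.26],[[0,0,-0.15],1,0.26],[[0,0,-0.15],1,0.26],[[0,0,-0.15],1,0.26],[[0,0,-0.15],1,0.26],[[0,0,-0.15],1,0.26],[[0,0,-0.15],1,0.26],[[0,0,-0.15],1,0.26],[[0,0,-0.15],1,0.26]]'
python3 go.py 540 100 330 109.04; python3 go.py 494 -274 330 109.04
```

```text
t: 4.3
eef_pos: [220.6, 584.7, 305.0]
tcp_rot: [3.142, -0.0, 1.905]
ft_force: [0.2, 0.3, -0.5]
opening: 0.368
grip_force: 0.0
t 4.3 tcp [220.6 584.7 305. ] rot [180.    -0.   109.16] open 35.0 grip 0.0 F [ 0.2  0.3 -0.5]
turn units 0.024
after turning [-9.374  2.396 -0.417]
t 4.3 tcp [220.6 584.7 305. ] rot [180.    -0.   109.16] open 35.0 grip 0.0 F [ 0.2  0.3 -0.5]
turn units 0.024
after turning [-15.016  -0.362  -0.417]
```

```bash
python3 go.py 560 190 280 109.04; python3 go.py 494 -200 280 109.04
```

```text
t 4.3 tcp [220.6 584.7 305. ] rot [180.    -0.   109.16] open 35.0 grip 0.0 F [ 0.2  0.3 -0.5]
turn units 0.024
after turning [-8.064  3.201  0.416]
t 4.3 tcp [220.6 584.7 305. ] rot [180.    -0.   109.16] open 35.0 grip 0.0 F [ 0.2  0.3 -0.5]
turn units 0.024
after turning [-13.85    0.04    0.416]
```

```bash
python3 -m inch '[[[-0.8,0.32,0.04],0.02,0.26],[[-0.8,0.32,0.04],0,0.26],[[-0.8,0.32,0.04],0,0.26],[[-0.8,0.32,0.04],0,0.26],[[-0.8,0.32,0.04],0,0.26],[[-0.8,0.32,0.04],0,0.26],[[-0.8,0.32,0.04],0,0.26],[[-0.8,0.32,0.04],0,0.26],[[-0.8,0.32,0.04],0,0.26],[[-0.8,0.32,0.04],0,0.26]]' | head -2
python3 - <<'E'
from h import *
p=cam('wrist','d.png');np.savez('wd.npz',**{k:np.array(v) for k,v in p.items() if k!='pixels'})
E
python3 -m inch '[[[-0.6,-0.33,0],0,0.26],[[-0.6,-0.33,0],0,0.26],[[-0.6,-0.33,0],0,0.26],[[-0.6,-0.33,0],0,0.26],[[-0.6,-0.33,0],0,0.26],[[-0.6,-0.33,0],0,0.26],[[-0.6,-0.33,0],0,0.26],[[-0.6,-0.33,0],0,0.26],[[-0.6,-0.33,0],0,0.26],[[-0.4,-0.2,0],0,0.26]]' | head -2
python3 - <<'E'
from h import *
p=cam('wrist','e.png');np.savez('we.npz',**{k:np.array(v) for k,v in p.items() if k!='pixels'})
d=cv2.imread('pics/d.png');e=cv2.imread('pics/e.png')
cv2.imwrite('pics/f.png',np.vstack([d,e])[:, :])
E
python3 go.py
```

```text
t: 5.55
eef_pos: [561.0, 193.4, 280.7]
t: 6.85
eef_pos: [494.6, -198.0, 280.7]
t 6.9 tcp [ 494.6 -200.   280.6] rot [-1.7999e+02  5.0000e-02  1.0913e+02] open 35.1 grip 0.0 F [-0.5 -2.   0.5]
```

View pics/d.png

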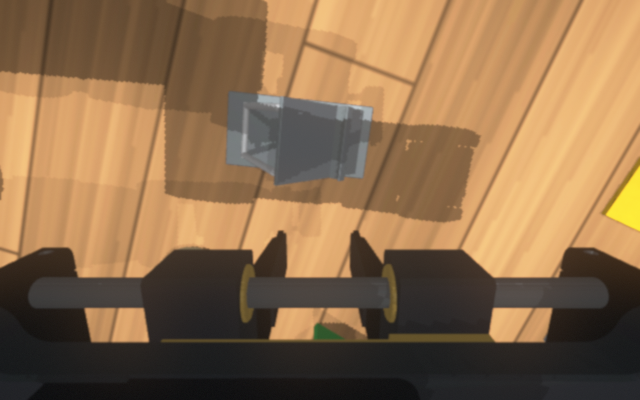

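View pics/e.png

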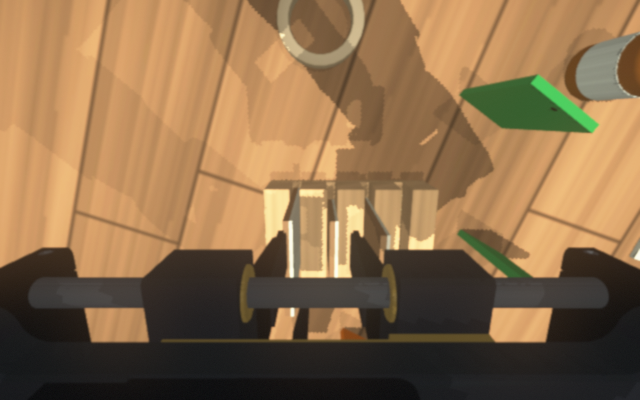

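The wrist view over the stand shows its base corners at about (228,92), (372,106), (362,180) and (226,163), with the board top edge from (281,97) to (275,184). Over the rack, the top edges of the wide, short and narrow panels are at columns 292, 335 and 378, and the rack's +y corners are at (265,183) and (438,190). I check the fit against these.

```bash
cat > chk.py <<'E'
from h import *
from fit import R2
d=dict(np.load('wd.npz'));e=dict(np.load('we.npz'))
c,s=np.cos(np.radians(35)),np.sin(np.radians(35))
def W(v,L):return np.array([np.r_[R2(v[2])@np.array(l[:2])+v[:2],l[2]] for l in L])
st=[564.24,236.59,.2313];rk=[559.52,-253.52,.3323]
print('stand d',proj(d,W(st,[(-140,48,6),(50,48,6),(50,-48,6),(-140,-48,6),(-95*s,42,60+95*c),(-95*s,-42,60+95*c)])).round(1).tolist())
print('rack e top',proj(e,W(rk,[(x,60,62) for x in(-107,-75,-63,-29,-17,17,29,63,75,107)]+[(-107,60,0),(107,60,0)])).round(1).tolist())
print('panels',proj(e,W(rk,[(-69,51.7,162),(-69,1.7,162),(23,37,162)])).round(1).tolist())
im=cv2.imread('pics/e.png').astype(int)
for r in(200,206,250):print(r,im[r,255:450].sum(1).tolist())
E
python3 chk.py 2>&1 | grep -v -e '^scene' -e '^side'
```

```text
rack [ 5.59517e+02 -2.53516e+02  3.32000e-01  1.72600e+00 -3.84000e-01] 19.037599581821517
[[-0.3, 1.7], [-2.6, -2.3], [0.5, 1.0], [2.3, 0.5], [1.8, -0.3], [0.8, 0.4], [-8.5, 12.4], [-6.2, 16.7], [1.4, -2.0], [0.7, 0.9], [-0.9, 1.9], [0.6, 0.7], [1.0, -1.2], [0.2, -0.7], [1.0, -0.1], [0.0, 1.6], [-0.3, -1.0], [0.0, -0.9], [-0.1, 0.3]]
stand [5.64242e+02 2.36593e+02 2.31000e-01] 13.253402078445562
[[-1.5, 0.2], [-0.6, -0.6], [0.3, 0.0], [1.5, 2.2], [-1.2, -0.3], [-0.1, -0.6], [-0.7, -0.9], [-0.2, -0.1], [1.2, -1.1]]
stand d [[227.5, 93.2], [372.9, 109.1], [362.7, 180.9], [225.1, 166.7], [282.2, 99.6], [275.6, 188.9]]
rack e top [[265.5, 189.6], [291.8, 189.7], [301.7, 189.7], [329.6, 189.8], [339.4, 189.8], [367.3, 189.9], [377.2, 189.9], [405.1, 190.0], [415.0, 190.0], [441.3, 190.1], [272.5, 180.3], [425.2, 180.6]]
panels [[290.0, 221.2], [291.0, 270.6], [388.2, 236.4]]
200 [494, 497, 498, 501, 500, 501, 503, 498, 515, 582, 631, 647, 653, 655, 653, 647, 638, 630, 625, 626, 630, 636, 641, 644, 647, 647, 643, 642, 641, 644, 646, 645, 640, 610, 486, 314, 244, 238, 252, 287, 338, 356, 3
[... 2023 characters left out ...]
 473, 474, 472, 473, 469, 466, 464, 470, 472, 461, 450, 485, 582, 639, 645, 620, 515, 335, 285, 380, 457, 473, 476, 490, 575, 696, 731, 697, 586, 498, 474, 468, 458, 459, 465, 497, 563, 618, 618, 538, 358, 212, 173, 169, 167, 168, 168, 166, 162, 161, 157, 160, 156, 158, 157, 156, 157, 155, 156, 154, 154, 154, 169, 196, 227, 246, 249, 249, 266, 335, 416, 433, 395, 343, 273, 214, 213, 232, 237, 226, 215, 216, 214, 224, 254, 278, 278, 269, 232, 195, 185, 186, 185, 183, 180, 181, 184, 188, 222, 258, 275, 279, 277, 278, 272, 269, 266, 264, 264, 267, 271, 273, 271, 275, 277, 276, 274, 275, 275, 276, 278, 271, 246, 212, 194, 189, 188, 189, 184, 185, 186, 187, 191, 191, 197, 198, 195, 195, 193, 190]
```

```bash
python3 go.py 493.7 -274.4 200; python3 go.py 493.7 -274.4 121
```

```text
t 7.4 tcp [ 495.2 -195.8  280.7] rot [179.99  -0.   109.28] open 35.1 grip 0.0 F [-0.5 -0.5 -0.3]
shift [-1.229 -0.456  1.344]
t 7.4 tcp [ 495.2 -195.8  280.7] rot [179.99  -0.   109.28] open 35.1 grip 0.0 F [-0.5 -0.5 -0.3]
shift [-1.229 -0.457  2.661]
```

```bash
python3 -m inch '[[[-0.3,-0.11,0.3],0.05,0.26],[[-0.3,-0.11,0.3],0,0.26],[[-0.3,-0.11,0.3],0,0.26],[[-0.3,-0.11,0.3],0,0.26],[[0,0,0],0,0.26],[[0,0,0],0,0.26],[[0,0,0],0,0.26],[[0,0,0],0,0.26],[[0,0,0],0,0.26],[[0,0,0],0,0.26]]'
python3 go.py 493.7 -274.4 121
python3 - <<'E'
from h import *
from scipy.spatial.transform import Rotation as Ro
p=cam('wrist','g.png');print(env.state()['eef_pos'],np.degrees(env.state()['tcp_rot']))
rk=[559.52,-253.52,.3323];c,s=np.cos(.3323),np.sin(.3323)
w=lambda x,y,z:(559.52+c*x-s*y,-253.52+s*x+c*y,z)
print(proj(p,[w(-69,51.7,162),w(-69,1.7,162),w(-23,37,112),w(23,37,162),w(-107,60,62),w(107,60,62),w(63,60,62),w(75,60,62)]).round(1).tolist())
im=p['pixels'][150:290,180:500,::-1];cv2.imwrite('pics/g2.png',cv2.resize(im,None,fx=2.5,fy=2.5,interpolation=cv2.INTER_CUBIC))
E
```

```text
t: 8.65
eef_pos: [493.7, -272.9, 208.8]
tcp_rot: [3.141, 0.0, 1.902]
ft_force: [0.2, -0.2, 1.1]
opening: 0.368
grip_force: 0.0
t 8.65 tcp [ 493.7 -272.9  208.8] rot [1.7999e+02 1.0000e-02 1.0899e+02] open 35.0 grip 0.0 F [ 0.2 -0.2  1.1]
shift [-0.023 -0.008  1.463]
[ 493.63648593 -272.98139611  208.68690176] [1.79992509e+02 3.63720219e-03 1.08985987e+02]
[[316.9, 152.7], [317.0, 224.7], [373.3, 164.5], [453.9, 174.7], [277.3, 133.2], [502.6, 133.0], [456.3, 133.1], [468.9, 133.1]]
```

View pics/g2.png

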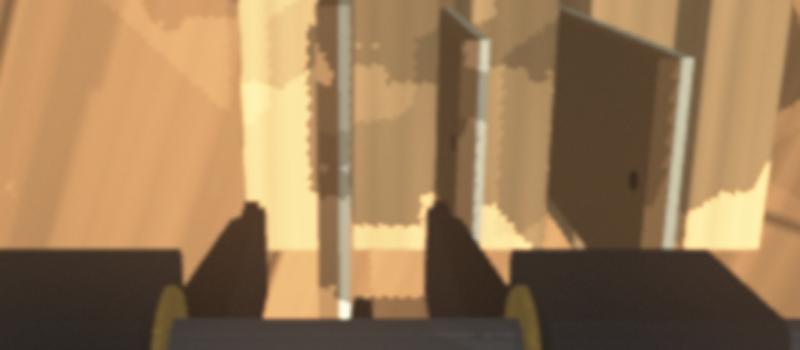

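The enlarged wrist view shows the wide panel's top edge at column 317.6, midway between the fingers, where I predicted it. The short panel is at (374,166) and the narrow one's corner at (457,174), also as fitted. I lower and grip.

```bash
python3 -m inch '[[[-0.02,-0.01,0.35],0,0.26],[[0,0,0.35],0,0.26],[[0,0,0.35],0,0.26],[[0,0,0.3],0,0.26],[[0,0,0.11],0,0.26],[[0,0,0],0,0.26],[[0,0,0],0,1],[[0,0,0],0,1],[[0,0,0],0,1],[[0,0,0],0,1]]'
python3 -m inch '[[[0,0,0],0,1],[[0,0,0],0,1],[[0,0,0],0,1],[[0,0,0],0,1],[[0,0,-0.1],0,1],[[0,0,-0.25],0,1],[[0,0,-0.25],0,1],[[0,0,-0.25],0,1],[[0,0,-0.25],0,1],[[0,0,0],0,1]]'
python3 go.py
```

```text
t: 9.95
eef_pos: [492.6, -274.7, 121.2]
tcp_rot: [-3.14, -0.0, 1.903]
ft_force: [-5.9, -2.9, 4.6]
opening: 0.095
grip_force: 30.0
t: 11.2
eef_pos: [494.3, -274.7, 188.7]
tcp_rot: [3.139, 0.003, 1.902]
ft_force: [-0.4, -0.0, -1.5]
opening: 0.094
grip_force: 30.0
t 11.2 tcp [ 494.3 -274.7  188.7] rot [1.7986e+02 1.4000e-01 1.0898e+02] open 8.9 grip 30.0 F [-0.4 -0.  -1.5]
```

```bash
python3 -m inch '[[[0,0,-0.5],0,1],[[0,0,-0.6],0,1],[[0,0,-0.6],0,1],[[0,0,-0.5],0,1],[[0,0,0],0.5,1],[[0,0,0],0.65,1],[[0,0,0],0,1],[[0,0,0],0,1],[[0,0,0],0,1],[[0,0,0],0,1]]' | head -3
python3 go.py 559.4 235.4 300 103.25
```

```text
t: 12.45
eef_pos: [493.4, -274.4, 318.9]
tcp_rot: [3.142, -0.0, 1.802]
t 12.45 tcp [ 493.4 -274.4  318.9] rot [ 1.8000e+02 -1.0000e-02  1.0325e+02] open 8.8 grip 30.0 F [ 0.1 -1.  -1. ]
turn units -0.0
after turning [8.018 3.018 0.316]
```

```bash
python3 -m inch '[[[0.2,0.1,0],0,1],[[0.4,0.2,0],0,1],[[0.6,0.2,0],0,1],[[0.7,0.25,0],0,1],[[0.8,0.25,0],0,1],[[0.8,0.25,0],0,1],[[0.8,0.25,0],0,1],[[0.8,0.25,0],0,1],[[0.8,0.25,0],0,1],[[0.8,0.3,0],0,1]]' | head -3
python3 -m inch '[[[0.6,0.3,0],0,1],[[0.4,0.2,0.1],0,1],[[0.2,0.1,0.1],0,1],[[0.1,0.12,0.1],0,1],[[0.02,0,0],0,1],[[0,0,0],0,1],[[0,0,0],0,1],[[0,0,0],0,1],[[0,0,0],0,1],[[0,0,0],0,1]]'
python3 - <<'E'
from h import *
p=cam('side');cv2.imwrite('pics/h.png',cv2.resize(p['pixels'][20:230,100:320,::-1],(660,600)[:2] if 0 else (628,600),interpolation=cv2.INTER_CUBIC))
s=env.state();e=np.array(s['eef_pos']);yw=s['tcp_rot'][2]-np.pi/2
ux=np.array([np.cos(yw),np.sin(yw),0]);uy=np.array([-np.sin(yw),np.cos(yw),0]);z=np.array([0,0,1])
for nm,pp in(('side',p),('scene',cam('scene'))):
  for o in('standard_panel','stand_face','stand'):print(nm,o,[(np.round(d['centre'],1).tolist(),round(d['score'],2)) for d in eyes.spot_point(o,pp)[:2]])
  print('pred bottom',proj(pp,e-109*z)[:, ::-1].round(1), 'top corners(col,row)',proj(pp,[e+41*z+50*uy,e+41*z-50*uy]).round(1).tolist(),'pred face',proj(pp,[564.24,236.59,60])[:,::-1].round(1))
E
python3 go.py 559.4 235.4 194 103.25
```

```text
t: 13.7
eef_pos: [535.3, 150.9, 319.3]
tcp_rot: [3.141, -0.0, 1.802]
t: 14.95
eef_pos: [559.7, 235.5, 301.1]
tcp_rot: [3.142, -0.0, 1.802]
ft_force: [-0.3, 0.0, -1.4]
opening: 0.092
grip_force: 30.0
side standard_panel [([109.9, 199.8], 0.57)]
side stand_face [([157.9, 210.5], 0.93)]
side stand [([175.8, 217.9], 0.89)]
pred bottom [[110.4 200.1]] top corners(col,row) [[163.7, 34.5], [201.6, 45.9]] pred face [[157.4 213.7]]
scene standard_panel [([239.5, 250.8], 0.33)]
scene stand_face [([132.8, 400.2], 0.67), ([240.2, 255.8], 0.66)]
scene stand [([151.8, 398.0], 0.7), ([133.1, 399.4], 0.51)]
pred bottom [[ 95.  406.8]] top corners(col,row) [[427.4, 30.9], [405.2, 50.0]] pred face [[135.9 401. ]]
t 15.35 tcp [559.7 235.5 301.1] rot [179.99  -0.   103.23] open 8.7 grip 30.0 F [-0.3  0.8 -1.7]
turn units -0.004
after turning [-1.000e-03 -5.000e-03  1.784e+00]
```

View pics/h.png

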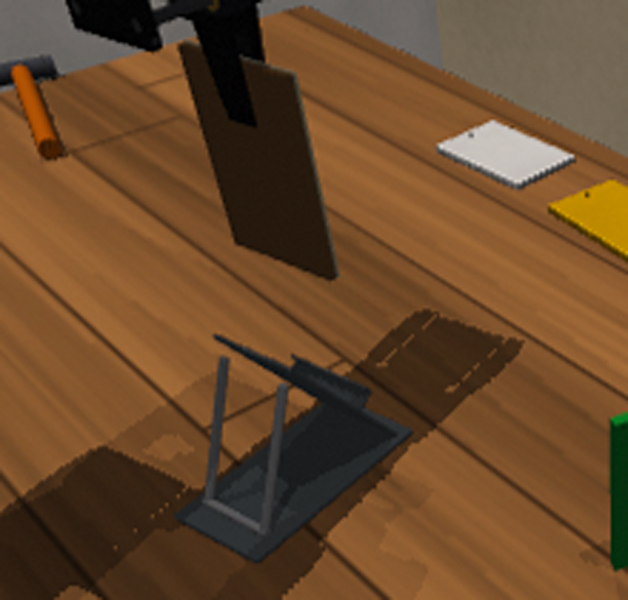

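The side view shows the panel gripped near its top and hanging straight, with top corners at full-image (164,35) and (204,46) and lower-edge middle at (200,111), as predicted, above the stand. I lower it and feel for the board.

```bash
python3 -m inch '[[[0,0,0.3],0,1],[[0,0,0.4],0,1],[[0,0,0.4],0,1],[[0,0,0.35],0,1],[[0,0,0.2],0,1],[[0,0,0.13],0,1],[[0,0,0],0,1],[[0,0,0],0,1],[[0,0,0],0,1],[[0,0,0],0,1]]' 
python3 -m inch '[[[0,-0.02,0],0,1],[[0,-0.02,0],0,1],[[0,-0.02,0],0,1],[[0,-0.02,0],0,1],[[0,-0.02,0],0,1],[[0,0,0],0,1],[[0,0,0],0,1],[[0,0,0],0,1],[[0,0,0],0,1],[[0,0,0],0,1]]'; python3 go.py
```

```text
t: 16.6
eef_pos: [559.8, 235.5, 194.6]
tcp_rot: [3.141, -0.0, 1.802]
ft_force: [-0.3, -0.0, -1.8]
opening: 0.095
grip_force: 30.0
t: 17.85
eef_pos: [553.9, 234.1, 194.2]
tcp_rot: [3.142, -0.0, 1.802]
ft_force: [-0.5, 1.0, -1.1]
opening: 0.093
grip_force: 30.0
t 17.85 tcp [553.9 234.1 194.2] rot [180.    -0.   103.23] open 8.8 grip 30.0 F [-0.5  1.  -1.1]
```

```bash
for i in 1; do python3 -m inch '[[[0,-0.02,0],0,1],[[0,-0.02,0],0,1],[[0,0,0],0,1],[[0,0,0],0,1],[[0,0,0],0,1],[[0,0,0],0,1],[[0,0,0],0,1],[[0,0,0],0,1],[[0,0,0],0,1],[[0,0,0],0,1]]' | grep -e pos -e force; done
python3 -m inch '[[[0,-0.02,0],0,1],[[0,0,0],0,1],[[0,0,0],0,1],[[0,0,0],0,1],[[0,0,0],0,1],[[0,0,0],0,1],[[0,0,0],0,1],[[0,0,0],0,1],[[0,0,0],0,1],[[0,0,0],0,1]]' | grep -e pos -e force
python3 go.py
```

```text
eef_pos: [551.5, 233.6, 194.3]
ft_force: [0.1, -0.1, -0.9]
grip_force: 30.0
eef_pos: [550.8, 233.4, 194.5]
ft_force: [5.1, 1.1, 1.3]
grip_force: 30.0
t 20.35 tcp [550.8 233.4 194.5] rot [ 1.7993e+02 -1.0000e-02  1.0322e+02] open 8.8 grip 30.0 F [5.1 1.1 1.3]
```

```bash
python3 -m inch '[[[0,0.033,0.0],0,1],[[0,0.033,0.05],0,1],[[0,0.04,0.05],0,1],[[0,0.04,0.05],0,1],[[0,0.04,0.06],0,1],[[0,0.04,0.06],0,1],[[0,0.03,0.06],0,1],[[0,0,0],0,1],[[0,0,0],0,1],[[0,0,0],0,1]]' | grep -e pos -e force
python3 -m inch '[[[0,0,0.01],0,1],[[0,0,0.01],0,1],[[0,0,0],0,1],[[0,0,0],0,1],[[0,0,0],0,1],[[0,0,0],0,1],[[0,0,0],0,1],[[0,0,0],0,1],[[0,0,0],0,1],[[0,0,0],0,1]]' | grep -e pos -e force
python3 go.py
```

```text
eef_pos: [565.3, 236.8, 174.6]
ft_force: [-0.3, 0.0, -1.0]
grip_force: 30.0
eef_pos: [565.5, 236.9, 173.4]
ft_force: [2.2, 0.5, 1.9]
grip_force: 30.0
t 22.85 tcp [565.5 236.9 173.4] rot [ 1.7997e+02 -1.0000e-02  1.0323e+02] open 9.1 grip 30.0 F [2.2 0.5 1.9]
```

```bash
python3 -m inch '[[[0,0,0],0,0.75],[[0,0,0],0,0.65],[[0,0,0],0,0.55],[[0,0,0],0,0.45],[[0,0,0],0,0.3],[[0,0,0],0,0.15],[[0,0,0],0,0],[[0,0,0],0,-0.2],[[0,0,0],0,-0.4],[[0,0,0],0,-0.6]]' | grep -e pos -e force -e open
python3 -m inch '[[[0,0,0],0,-0.8],[[0,0,0],0,-1],[[0,-0.05,0],0,-1],[[0,-0.1,0],0,-1],[[0,-0.1,0],0,-1],[[0,-0.1,0],0,-1],[[0,-0.1,0],0,-1],[[0,-0.1,0],0,-1],[[0,0,0],0,-1],[[0,0,0],0,-1]]' | grep -e pos -e force -e open
python3 - <<'E'
from h import *
p=cam('side');q=cam('scene')
a=cv2.resize(p['pixels'][60:220,120:300,::-1],(450,400),interpolation=cv2.INTER_CUBIC);b=cv2.resize(q['pixels'][60:200,330:450,::-1],(343,400),interpolation=cv2.INTER_CUBIC)
cv2.imwrite('pics/i.png',np.hstack([a,b]))
E
```

```text
eef_pos: [565.3, 236.8, 173.2]
ft_force: [-0.7, 0.7, -0.8]
opening: 0.75
grip_force: 0.0
eef_pos: [533.3, 229.3, 173.3]
ft_force: [0.2, 0.1, -0.5]
opening: 1.001
grip_force: 0.0
```

View pics/i.png

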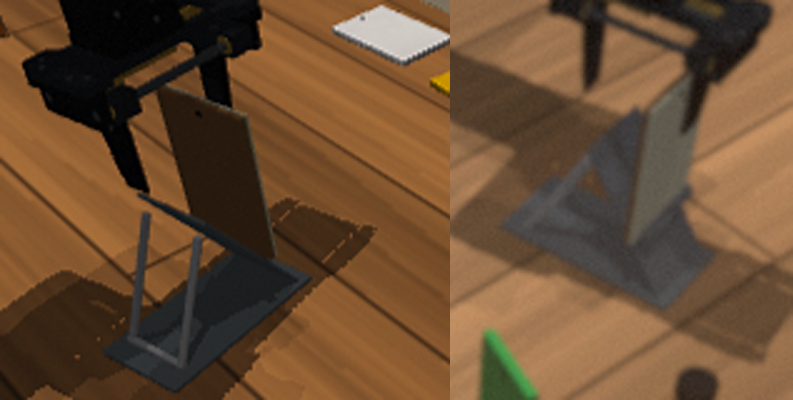

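The view shows the panel standing upright on the ledge by itself: lower edge in the ledge, top not yet leaning on the board, fingers open either side of it. I close them partway to cradle it and push it back onto the board.

```bash
python3 -m inch '[[[0,0,0],0,-0.8],[[0,0,0],0,-0.7],[[0,0,0],0,-0.6],[[0,0,0],0,-0.5],[[0,0,0],0,-0.4],[[0,0,0],0,-0.3],[[0,0,0],0,-0.2],[[0,0,0],0,-0.1],[[0,0,0],0,0],[[0,0,0],0,0.1]]' | grep -e pos -e force -e open
python3 -m inch '[[[0,-0.03,0],0,0.15],[[0,-0.05,0],0,0.15],[[0,-0.05,0],0,0.15],[[0,-0.05,0],0,0.15],[[0,-0.05,0],0,0.15],[[0,-0.05,0],0,0.15],[[0,-0.05,0],0,0.15],[[0,-0.05,0],0,0.15],[[0,-0.05,0],0,0.15],[[0,-0.05,0],0,0.15]]' | grep -e pos -e force -e open
python3 - <<'E'
from h import *
p=cam('side');q=cam('scene')
a=cv2.resize(p['pixels'][60:220,120:300,::-1],(450,400),interpolation=cv2.INTER_CUBIC);b=cv2.resize(q['pixels'][60:200,330:450,::-1],(343,400),interpolation=cv2.INTER_CUBIC)
cv2.imwrite('pics/j.png',np.hstack([a,b]))
E
python3 go.py
```

```text
eef_pos: [533.2, 229.3, 173.3]
ft_force: [-0.8, 0.1, -0.1]
opening: 0.468
grip_force: 0.2
eef_pos: [505.0, 222.7, 173.3]
ft_force: [-0.6, 0.0, -0.4]
opening: 0.426
grip_force: 0.1
t 28.05 tcp [504.9 222.6 173.3] rot [-179.99   -0.    103.23] open 40.5 grip 0.3 F [-0.8 -0.7  0.2]
```

View pics/j.png

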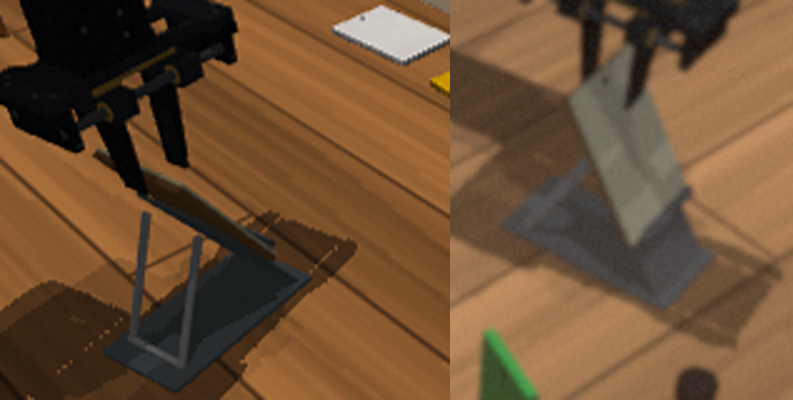

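The panel now leans back on the board, cream face outwards, with both fingers clear or just touching. I withdraw back and up, and measure the seating numerically by fitting the panel outline.

```bash
python3 -m inch '[[[0,-0.08,0],0,0.15],[[0,-0.09,0],0,0.12],[[0,-0.08,0],0,0.1],[[0,0,0],0,0.1],[[0,0,-0.2],0,0.1],[[0,0,-0.4],0,0.1],[[0,0,-0.5],0,0.1],[[0,0,-0.6],0,0],[[0,0,-0.6],0,0],[[0,0,-0.5],0,0]]' | grep -e pos -e force -e open
cat > seat.py <<'E'
from h import *
from scipy.optimize import minimize
from scipy.spatial.transform import Rotation as Ro
def hullmask(p,v,W,H,T=9):
    # v: world origin xyz, yaw, tilt back (rad)
    R=Ro.from_euler('zy',[v[3],-v[4]]) if False else Ro.from_euler('ZY',[v[3],-v[4]])
    X=np.array([(a,b,c) for a in(-T/2,T/2) for b in(-W/2,W/2) for c in(0,H)])
    q=proj(p,R.apply(X)+v[:3])
    m=np.zeros((1600,2560),np.uint8);cv2.fillConvexPoly(m,np.round(cv2.convexHull(q.astype(np.float32))*4+1.5).astype(np.int32),1)
    return cv2.resize(m.astype(np.float32),(640,400),interpolation=cv2.INTER_AREA)
def best(nm,p,near):
    L=[d for d in eyes.cut_out(nm,p)]
    L=sorted(L,key=lambda d:np.hypot(*(np.array(d['centre'])-near)))
    return L[0] if L else None
E
python3 - <<'E'
from seat import *
c0=np.array([564.24-.5,236.59,60]);y0=np.radians(13.25);t0=np.radians(35)
R=Ro.from_euler('ZY',[y0,-t0]);o=c0+R.apply([4.5,0,0]);mid=o+R.apply([0,0,75])
obs=[]
for n in('scene','side'):
    p=cam(n);near=proj(p,mid)[0][::-1];d=best('standard_panel',p,near);e=[x for x in eyes.boxes_of('standard_panel',p)]
    print(n,'pred',near.round(1),d and (np.round(d['centre'],1),round(d['score'],2),int(d['mask'].sum())),'model',hullmask(p,np.r_[o,y0,t0],100,150).sum())
    if d is not None and np.hypot(*(d['centre']-near))<15:obs.append((p,d['mask']))
    np.savez('s_%s.npz'%n,m=d['mask'] if d else 0)
    cv2.imwrite('pics/s_%s.png'%n,p['pixels'][:,:,::-1])
def f(v,k=None):
    w=np.r_[o,y0,t0]+v*np.array([10,10,10,.1,.1]);return sum(np.abs(hullmask(p,w,100,150)-m).sum() for p,m in (obs if k is None else [obs[k]]))
print('cost0',f(np.zeros(5)),len(obs))
for tt in(25,30,33,35,37,40):print(tt,f(np.array([0,0,0,0,np.radians(tt-35)/.1])))
r=minimize(f,np.zeros(5),method='Powell',options=dict(maxiter=8));v=r.x*np.array([10,10,10,.1,.1]);print('fit',r.fun,v[:3].round(1),np.degrees(v[3:]).round(1))
E
python3 go.py
```

```text
eef_pos: [490.6, 219.3, 343.7]
ft_force: [0.3, 0.2, 0.2]
opening: 0.498
grip_force: 0.0
scene pred [111.2 391.2] (array([108.9, 392. ]), 0.74, 1606) model 1649.0
side pred [144.2 195.5] (array([138.4, 188.4]), 0.59, 448) model 594.125
cost0 345.25 2
25 1612.875
30 998.1875
33 536.375
35 345.25
37 531.5625
40 935.6875
fit 258.625 [ 0.9 -3.5  1.7] [-0.2  0.1]
t 29.6 tcp [490.2 219.1 340.5] rot [-179.92    0.    103.23] open 47.8 grip 0.0 F [-0.5  1.1  0.2]
```

```bash
python3 - <<'E' 2>&1 | grep -v -e '^rack' -e '^\[' -e '^side ' -e '^scene '
from seat import *
import fit
c0=np.array([563.74,236.59,60]);y0=np.radians(13.25);t0=np.radians(35)
R=Ro.from_euler('ZY',[y0,-t0]);o=c0+R.apply([4.5,0,0]);mid=o+R.apply([0,0,75])
def inst(v):return Ro.from_euler('z',-y0).apply(v)
for n in (3,4):
    s=[q for q in fit.st if q[0]==n];x,e=fit.fit(s,[564,236,.23]);print('stand only',T if 0 else n,inst(np.r_[x[:2]-[564.24,236.59],0]).round(1),np.degrees(x[2]).round(2),np.abs(e).max().round(1))
for n in('scene','side','wrist'):
    p=cam(n);near=proj(p,mid)[0][::-1];d=best('standard_panel',p,near)
    if n=='wrist':cv2.imwrite('pics/w2.png',p['pixels'][:,:,::-1]);np.savez('w2.npz',**{k:np.array(v) for k,v in p.items() if k!='pixels'})
    if d is None:print(n,'none');continue
    m=d['mask'];print('#',n,near.round(1),np.round(d['centre'],1),m.sum())
    def f(v):
        w=np.r_[o+R.apply([0,v[0]*5,v[1]*5]),y0+v[2]*.05,t0];return np.abs(hullmask(p,w,100,150)-m).sum()
    r=minimize(f,np.zeros(3),method='Powell',options=dict(maxiter=6));print('#fit y,z(slope),yaw',n,f(np.zeros(3)),r.fun,(r.x[:2]*5).round(1),np.degrees(r.x[2]*.05).round(2))
E
python3 - <<'E'
import cv2
i=cv2.imread('pics/w2.png');print(i.shape);cv2.imwrite('pics/w3.png',cv2.resize(i[0:260,150:490],None,fx=2.3,fy=2.3,interpolation=cv2.INTER_CUBIC))
E
```

```text
stand [5.64242e+02 2.36593e+02 2.31000e-01] 13.253402078445562
stand only 3 [0.5 0.1 0. ] 12.79 2.3
stand only 4 [-1.6 -0.2  0. ] 13.88 1.0
# side [144.2 195.5] [140.2 192.8] 421
#fit y,z(slope),yaw side 208.0 191.25 [-1.6  0. ] 0.0
# wrist [178.9 347.7] [180.5 340. ] 6077
#fit y,z(slope),yaw wrist 157.375 69.25 [ 0.5 -0.5] -0.42
(400, 640, 3)
```

The wrist-view outline fit puts the standard seated within 0.5 mm and 0.4° of where it should be, at a 35° tilt. Next is the narrow panel.

```bash
python3 -m inch '[[[0,0,0],1,-0.5],[[0,0,0],1,-1],[[0,0,0],1,-1],[[0,0,0],1,-1],[[0,0,0],1,-1],[[0,0,0],1,-1],[[0,0,0],1,-1],[[0,0,0],1,-1],[[0,0,0],1,-1],[[0,0,0],1,-1]]' | head -3
python3 -m inch '[[[0,0,0],1,-1],[[0,0,0],1,-1],[[0,0,0],1,-1],[[0,0,0],1,-1],[[0,0,0],1,-1],[[0,0,0],1,-1],[[0,0,0],0.84,-1],[[0,0,0],0,-1],[[0,0,0],0,-1],[[0,0,0],0,-1]]' | head -3
python3 go.py 582.2 -246.4 200 19.04
```

```text
t: 31.65
eef_pos: [490.5, 219.3, 341.3]
tcp_rot: [-3.142, -0.0, 0.926]
t: 32.9
eef_pos: [490.6, 219.2, 341.2]
tcp_rot: [-3.142, -0.0, 0.333]
t 32.9 tcp [490.6 219.2 341.2] rot [-180.     -0.     19.08] open 94.7 grip 0.0 F [-0.5  0.6 -0.5]
turn units 0.008
after turning [-1.088  7.834  2.354]
```

```bash
python3 -m inch '[[[-0.1,0.5,0],0,-1],[[-0.11,0.8,0],0,-1],[[-0.11,0.8,0],0,-1],[[-0.11,0.8,0],0,-1],[[-0.11,0.8,0],0,-1],[[-0.11,0.8,0.1],0,-1],[[-0.11,0.8,0.4],0,-1],[[-0.11,0.8,0.5],0,-1],[[-0.11,0.8,0.5],0,-1],[[-0.11,0.8,0.5],0,-1]]' | head -3
python3 -m inch '[[[0,0.13,0.35],0,-1],[[0,0,0],0,-1],[[0,0,0],0,-1],[[0,0,0],0,-1],[[0,0,0],0,-1],[[0,0,0],0,-1],[[0,0,0],0,-1],[[0,0,0],0,-1],[[0,0,0],0,-1],[[0,0,0],0,-1]]' | head -3
python3 - <<'E'
from seat import *
y0=.3323;c,s=np.cos(y0),np.sin(y0);w=lambda x,y,z:np.array((559.52+c*x-s*y,-253.52+s*x+c*y,z))
for n in('wrist','side'):
    p=cam(n);o=w(23,-.4,12);mid=w(23,-.4,120);near=proj(p,mid)[0][::-1];d=best('narrow_panel',p,near)
    if d is None:print(n,'none');continue
    m=d['mask'];print(n,near.round(1),np.round(d['centre'],1),d['score'],m.sum())
    vis=lambda v:hullmask(p,np.r_[w(23+v[0]*2,-.4+v[1]*5,64),y0+v[2]*.05,0],75,98)
    f=lambda v:np.abs(vis(v)-m).sum()
    r=minimize(f,np.zeros(3),method='Powell',options=dict(maxiter=6));print('fit',f(np.zeros(3)),r.fun,'dx',2*r.x[0].round(2),'dy',5*r.x[1].round(2),'yaw',np.degrees(r.x[2]*.05).round(2))
E
python3 go.py 582.2 -246.4 90 19.04
```

```text
t: 34.15
eef_pos: [579.5, -240.5, 220.3]
tcp_rot: [3.141, -0.0, 0.333]
t: 35.4
eef_pos: [581.9, -246.2, 200.1]
tcp_rot: [-3.141, -0.0, 0.332]
wrist [211.1 317.5] [216.4 316.8] 0.77 4646
fit 683.875 152.0 dx -2.42 dy 1.55 yaw 0.0
side [252.9 377.2] [256.8 377. ] 0.94 1944
fit 256.9375 122.25 dx -4.34 dy 1.25 yaw -0.27
t 35.6 tcp [ 581.9 -246.2  200.2] rot [-180.     -0.     19.03] open 94.8 grip 0.0 F [-0.3  0.1 -0.6]
turn units -0.003
after turning [0.004 0.005 1.837]
```

```bash
python3 go.py 580 -245.7 90 | tail -1; python3 -m inch '[[[-0.03,-0.02,0.3],0,-1],[[0,0,0.4],0,-1],[[0,0,0.4],0,-1],[[0,0,0.4],0,-1],[[0,0,0.2],0,-1],[[0,0,0.13],0,-1],[[0,0,0],0,-1],[[0,0,0],0,0],[[0,0,0],0,1],[[0,0,0],0,1]]' | grep -e pos -e force -e open
python3 -m inch '[[[0,0,0],0,1],[[0,0,0],0,1],[[0,0,0],0,1],[[0,0,-0.1],0,1],[[0,0,-0.2],0,1],[[0,0,-0.25],0,1],[[0,0,-0.25],0,1],[[0,0,-0.25],0,1],[[0,0,0],0,1],[[0,0,0],0,1]]' | grep -e pos -e force -e open
python3 go.py
```

```text
shift [-0.027 -0.018  1.837]
eef_pos: [580.0, -245.7, 90.9]
ft_force: [-0.2, 0.1, 1.8]
opening: 0.786
grip_force: 30.0
eef_pos: [579.6, -245.5, 153.1]
ft_force: [-0.3, -0.5, -1.4]
opening: 0.789
grip_force: 30.0
t 38.1 tcp [ 579.6 -245.5  153.1] rot [-1.7997e+02  1.0000e-02  1.9030e+01] open 74.9 grip 30.0 F [-0.3 -0.5 -1.4]
```

```bash
python3 -m inch '[[[0.1,0,-0.17],0,1],[[0.25,0,0],0,1],[[0.35,0,0],0,1],[[0.35,0,0],0,1],[[0.35,0,0],0,1],[[0.24,0,0],0,1],[[0,0,0.2],0,1],[[0,0,0.4],0,1],[[0,0,0.4],0,1],[[0,0,0],0,1]]' | grep -e pos -e force -e open
python3 -m inch '[[[-0.06,0,0],0,1],[[-0.08,0,0],0,1],[[-0.08,0,0],0,1],[[-0.08,0,0],0,1],[[-0.08,0,0],0,1],[[-0.08,0,0],0,1],[[-0.08,0,0],0,1],[[-0.08,0,0],0,1],[[0,0,0],0,1],[[0,0,0],0,1]]' | grep -e pos -e force -e open
python3 go.py
```

```text
eef_pos: [671.3, -213.4, 101.2]
ft_force: [-0.5, 0.1, -1.0]
opening: 0.784
grip_force: 30.0
eef_pos: [638.4, -225.7, 104.5]
ft_force: [4.9, 2.3, -1.2]
opening: 0.787
grip_force: 30.0
t 40.6 tcp [ 638.4 -225.7  104.5] rot [ 1.7992e+02 -1.5000e-01  1.9010e+01] open 74.7 grip 30.0 F [ 4.9  2.3 -1.2]
```

```bash
python3 -m inch '[[[-0.06,0,0],0,1],[[-0.06,0,0],0,1],[[-0.06,0,0],0,1],[[-0.06,0,0],0,1],[[0,0,0],0,1],[[0,0,0],0,1],[[0.2,0,0],0,1],[[0.2,0,-0.2],0,1],[[0,0,-0.6],0,1],[[0,0,-0.6],0,1]]' | grep -e pos -e force -e open
python3 -m inch '[[[0,0,-0.6],0,1],[[0,0,-0.6],0,1],[[0,0,-0.6],0,1],[[0,0,-0.4],0,1],[[0,0,0],0,1],[[0,0,0],0,1],[[0,0,0],0,1],[[0,0,0],0,1],[[0,0,0],0,1],[[0,0,0],0,1]]' | grep -e pos -e force -e open
cat > tilt.py <<'E'
from seat import *
import sys
H=97.7
def run(th0,names=('side','scene'),near_ok=40,st=None):
    s=env.state();e=np.array(s['eef_pos']);yw=s['tcp_rot'][2];g=e+[0,0,18.8];obs=[]
    print('t',round(s['t'],2),'tcp',e.round(1),'yaw',np.degrees(yw).round(2),'grip',round(s['grip_force'],1),'open',round(s['opening']*95,1))
    def pose(v):  # dx, dy, dz of pivot, dyaw, tilt
        R=Ro.from_euler('ZY',[yw+v[3],-v[4]]);return np.r_[g+Ro.from_euler('z',yw).apply(v[:3])-R.apply([0,0,H]),yw+v[3],v[4]]
    for n in names:
        p=cam(n);near=proj(p,g)[0][::-1];d=best('narrow_panel',p,near)
        if d is None or np.hypot(*(np.array(d['centre'])-near))>near_ok:print(n,'none',near.round());continue
        obs.append((n,p,d['mask']));print(n,near.round(),np.round(d['centre']),round(d['score'],2),d['mask'].sum())
    S=np.array([3,3,3,.03,.1])
    for n,p,m in obs+[('all',0,0)]:
        L=[(p,m)] if n!='all' else [(q[1],q[2]) for q in obs]
        C=lambda v:sum(np.abs(hullmask(q,pose(v),75,150)-k).sum() for q,k in L)
        if n!='all':
            ts=np.arange(th0-14,th0+14.1,.5);cs=[C(np.r_[0,0,0,0,np.radians(t)]) for t in ts];print(n,'tilt only',ts[int(np.argmin(cs))],min(cs))
        else:
            f=lambda v:C(v*S)+4*np.sum(v[:4]**2)*3
            r=minimize(f,np.r_[0,0,0,0,np.radians(th0)/.1],method='Powell',options=dict(maxiter=8));v=r.x*S;print('all',r.fun,v[:3].round(1),np.degrees(v[3:]).round(2))
if __name__=='__main__':run(float(sys.argv[1]),sys.argv[2:] or ('side','scene'))
E
python3 tilt.py 33 side scene wrist
```

```text
eef_pos: [647.3, -222.0, 188.9]
ft_force: [0.8, -0.5, -2.0]
opening: 0.785
grip_force: 30.0
eef_pos: [646.7, -222.6, 319.5]
ft_force: [-0.5, 0.1, -1.0]
opening: 0.786
grip_force: 30.0
t 43.1 tcp [ 646.7 -222.6  319.5] yaw 19.03 grip 30.0 open 74.7
side [120. 412.] [120. 415.] 0.96 3694
scene [152. 273.] [169. 285.] 0.91 2261
wrist [264. 317.] [240. 317.] 0.69 25993
side tilt only 28.5 947.4375
scene tilt only 31.0 1160.1875
wrist tilt only 32.5 15734.9375
all 7595.719078835745 [15.6 -0.2  0.4] [ 0.38 21.33]
```

```bash
cat > tilt2.py <<'E'
from seat import *
import sys
H=97.7
def boxhull(p,C):
    m=np.zeros((400,640),np.uint8);cv2.fillConvexPoly(m,cv2.convexHull(proj(p,C).astype(np.float32)).round().astype(np.int32),1);return m
def run(th0,names):
    s=env.state();e=np.array(s['eef_pos']);yw=s['tcp_rot'][2];g=e+[0,0,18.8];obs=[];Z=Ro.from_euler('z',yw)
    print('t',round(s['t'],2),'tcp',e.round(1),'yaw',np.degrees(yw).round(2),'grip',round(s['grip_force'],1))
    def pose(v):
        R=Ro.from_euler('ZY',[yw+v[3],-v[4]]);return np.r_[g+Z.apply(v[:3])-R.apply([0,0,H]),yw+v[3],v[4]]
    bx=lambda a,b,c:np.array([g+Z.apply([x,y,z]) for x in a for y in b for z in c])
    for n in names:
        p=cam(n);near=proj(p,g)[0][::-1];d=best('narrow_panel',p,near)
        if d is None:print(n,'none');continue
        ig=sum(boxhull(p,b) for b in(bx((-14,14),(36,56),(-20,70)),bx((-14,14),(-56,-36),(-20,70)),bx((-45,90),(-95,95),(45,200))))>0
        ig=cv2.dilate(ig.astype(np.uint8),np.ones((5,5)))>0
        np.savez('obs_%s.npz'%n,m=d['mask'],ig=ig);cv2.imwrite('pics/last_%s.png'%n,p['pixels'][:,:,::-1])
        obs.append((n,p,d['mask'],~ig));print(n,round(d['score'],2),'mask',d['mask'].sum(),'kept',(d['mask']&~ig).sum())
    S=np.array([3,3,3,.03,.1])
    for n in [o[0] for o in obs]+['all']:
        L=[o for o in obs if n in(o[0],'all')]
        C=lambda v:sum((np.abs(hullmask(o[1],pose(v),75,150)-o[2])*o[3]).sum() for o in L)
        ts=np.arange(th0-12,th0+12.1,.5);cs=[C(np.r_[0,0,0,0,np.radians(t)]) for t in ts]
        f=lambda v:C(v*S)+10*np.sum(v[:4]**2)
        r=minimize(f,np.r_[0,0,0,0,np.radians(ts[int(np.argmin(cs))])/.1],method='Powell',options=dict(maxiter=8));v=r.x*S
        print(n,'tilt only',ts[int(np.argmin(cs))],min(cs).round(),'| full',r.fun.round(),'d',v[:3].round(1),'dyaw,tilt',np.degrees(v[3:]).round(2))
    return obs
if __name__=='__main__':run(float(sys.argv[1]),sys.argv[2:])
E
python3 tilt2.py 33 side scene wrist
```

```text
t 43.4 tcp [ 646.7 -222.5  319.6] yaw 19.03 grip 30.0
side 0.63 mask 3601 kept 1908
scene 0.76 mask 2456 kept 590
wrist 0.67 mask 25988 kept 0
side tilt only 29.0 55.0 | full 45.0 d [ 0.  -1.1 -0. ] dyaw,tilt [-0.   28.95]
scene tilt only 31.5 70.0 | full 41.0 d [ 1.  -2.  -1.2] dyaw,tilt [-2.000e-02  3.188e+01]
wrist tilt only 21.0 0.0 | full 0.0 d [0. 0. 0.] dyaw,tilt [ 0. 21.]
all tilt only 29.5 154.0 | full 89.0 d [ 1.8 -0.1 -3.1] dyaw,tilt [-0.57 30.16]
```

```bash
python3 -m inch '[[[0,0,0.4],0,1],[[0,0,0.7],0,1],[[0,0,0.8],0,1],[[0,0,0.8],0,1],[[0,0,0.6],0,1],[[0,0,0.28],0,1],[[0,0,0],0,1],[[-0.1,0,0],0,1],[[-0.1,0,0],0,1],[[-0.08,0,0],0,1]]' | grep -e pos -e force -e open
python3 -m inch '[[[-0.06,0,0],0,1],[[-0.06,0,0],0,1],[[-0.06,0,0],0,1],[[-0.06,0,0],0,1],[[-0.02,0,0],0,1],[[0,0,0],0,1],[[0,0,0],0,1],[[0,0,0],0,1],[[0,0,0],0,1],[[0,0,0],0,1]]' | grep -e pos -e force -e open
python3 -m inch '[[[0.2,0,0],0,1],[[0.25,0,0],0,1],[[0,0,-0.4],0,1],[[0,0,-0.7],0,1],[[0,0,-0.8],0,1],[[0,0,-0.8],0,1],[[0,0,-0.6],0,1],[[0,0,-0.28],0,1],[[0,0,0],0,1],[[0,0,0],0,1]]' | grep -e pos -e force -e open
python3 tilt2.py 35 side scene
```

```text
eef_pos: [630.6, -228.3, 105.8]
ft_force: [-0.5, -0.2, -1.2]
opening: 0.785
grip_force: 30.0
eef_pos: [616.2, -233.1, 104.9]
ft_force: [2.8, 0.6, 0.9]
opening: 0.786
grip_force: 30.0
eef_pos: [641.4, -224.1, 317.6]
ft_force: [-0.5, -0.3, -1.5]
opening: 0.787
grip_force: 30.0
t 47.45 tcp [ 641.4 -224.1  317.6] yaw 19.03 grip 30.0
side 0.8 mask 3343 kept 1644
scene 0.8 mask 2484 kept 702
side tilt only 33.5 48.0 | full 36.0 d [ 0.5 -1.9 -0. ] dyaw,tilt [-0.   33.48]
scene tilt only 37.0 116.0 | full 66.0 d [ 1.9 -1.8 -2. ] dyaw,tilt [-0.08 36.89]
all tilt only 34.0 193.0 | full 114.0 d [ 2.9 -1.  -2.8] dyaw,tilt [-0. 34.]
```

```bash
python3 go.py 545.6 85.2 240 13.1
```

```text
t 47.65 tcp [ 641.5 -224.3  318.5] rot [-1.7993e+02  7.0000e-02  1.9020e+01] open 74.7 grip 30.0 F [ 0.   0.4 -1.8]
turn units 1.185
after turning [-0.387 -5.386  1.308]
```

```bash
python3 -m inch '[[[0,0,0],0.6,1],[[0,0,0],0.59,1],[[-0.04,-0.3,0],0,1],[[-0.05,-0.6,0],0,1],[[-0.05,-0.7,0],0,1],[[-0.05,-0.8,0],0,1],[[-0.05,-0.8,0],0,1],[[-0.05,-0.8,0],0,1],[[-0.05,-0.7,0],0,1],[[-0.05,-0.5,0],0,1]]' | grep -e pos -e force
python3 -m inch '[[[0,-0.19,0.2],0,1],[[0,0,0.4],0,1],[[0,0,0.5],0,1],[[0,0,0.6],0,1],[[0,0,0.6],0,1],[[0,0,0.5],0,1],[[0,0,0.3],0,1],[[0,0,0.11],0,1],[[0,0,0],0,1],[[0,0,0],0,1]]' | grep -e pos -e force
cat > rel.py <<'E'
from tilt2 import *
import tilt2
# fit both panels in the same pictures; report narrow minus standard in the face frame
def relfit(names=('side','scene')):
    obs=run(35,names)
    y0=np.radians(13.25);t0=np.radians(35);R=Ro.from_euler('ZY',[y0,-t0]);o=np.array([563.74,236.59,60])+R.apply([4.5,0,0])
    for n,p,m,k in obs:
        near=proj(p,o+R.apply([0,0,75]))[0][::-1];d=best('standard_panel',p,near)
        if d is None:print(n,'no std');continue
        f=lambda v:np.abs(hullmask(p,np.r_[o+R.apply(5*v[:3]),y0,t0+v[3]*.1],100,150)-d['mask']).sum()+5*np.sum(v**2)
        r=minimize(f,np.zeros(4),method='Powell',options=dict(maxiter=6));print(n,'standard d(face)',(5*r.x[:3]).round(1),'tilt',np.degrees(t0+r.x[3]*.1).round(1),r.fun.round(),d['mask'].sum())
relfit()
E
python3 rel.py; python3 go.py 536.4 124.1 123.8 13.1
```

```text
eef_pos: [546.6, 76.6, 319.7]
ft_force: [0.2, -1.1, -0.4]
grip_force: 30.0
eef_pos: [545.9, 85.4, 127.7]
ft_force: [0.7, -0.1, -0.6]
grip_force: 30.0
t 50.15 tcp [545.9  85.4 127.7] yaw 13.08 grip 30.0
side 0.81 mask 565 kept 80
scene 0.59 mask 1059 kept 317
side tilt only 35.0 43.0 | full 43.0 d [-0.2 -0.  -0. ] dyaw,tilt [-0.   34.95]
scene tilt only 38.5 52.0 | full 49.0 d [ 0.2 -0.8 -0.1] dyaw,tilt [-0.  38.5]
all tilt only 36.5 102.0 | full 87.0 d [ 1.5 -0.1 -1.3] dyaw,tilt [ 0.   36.22]
side standard d(face) [0. 0. 0.] tilt 35.0 300.0 303
scene standard d(face) [-1.6 -0.   0.2] tilt 35.0 496.0 1197
t 50.45 tcp [545.8  85.4 127.3] rot [ 1.800e+02 -4.000e-02  1.308e+01] open 74.9 grip 30.0 F [-0.3  0.8 -1.1]
turn units -0.004
after turning [-0.006 -0.663  0.059]
```

```bash
python3 -m inch '[[[0,-0.1,0.03],0,1],[[0,-0.12,0.03],0,1],[[0,-0.12,0],0,1],[[0,-0.12,0],0,1],[[0,-0.1,0],0,1],[[0,-0.06,0],0,1],[[0,-0.04,0],0,1],[[0,0,0],0,1],[[0,0,0],0,1],[[0,0,0],0,1]]' | grep -e pos -e force
python3 - <<'E'
from seat import *
p=cam('side','k1.png');q=cam('scene','k2.png');
y0=np.radians(13.25);t0=np.radians(35);R=Ro.from_euler('ZY',[y0,-t0]);o=np.array([563.74,236.59,60])
np.savez('k.npz',**{n+k:np.array(v) for n,c in(('a',p),('b',q)) for k,v in c.items() if k!='pixels'})
W=lambda L:np.array([o+R.apply(l) for l in L])
def show(p,c0,r0,w,h,f,draw):
    im=cv2.resize(p['pixels'][r0:r0+h,c0:c0+w,::-1],None,fx=f,fy=f,interpolation=cv2.INTER_CUBIC)
    if draw:
      for L in([(9,-50,0),(9,50,0),(9,50,150),(9,-50,150)],[(9,-66-75,0),(9,-66,0),(9,-66,150),(9,-141,150)]):
        pts=((proj(p,W(L))-[c0,r0]+.5)*f);
        for x in pts:cv2.circle(im,tuple(x.round().astype(int)),3,(0,0,255),1)
    return im
a=show(q,335,45,130,130,4.6,1);b=show(p,160,80,66,195,3.06,1)
a=a[:598];b=cv2.resize(b,(200,598));cv2.imwrite('pics/k.png',np.hstack([a[:, :598],b]))
print(a.shape,b.shape)
E
python3 go.py
```

```text
eef_pos: [536.7, 123.8, 123.4]
ft_force: [0.7, 0.1, -0.7]
grip_force: 30.0
(598, 598, 3) (598, 200, 3)
t 51.8 tcp [536.8 123.9 123.4] rot [-180.     -0.     13.07] open 74.5 grip 30.0 F [ 0.1 -0.  -1.3]
```

View pics/k.png

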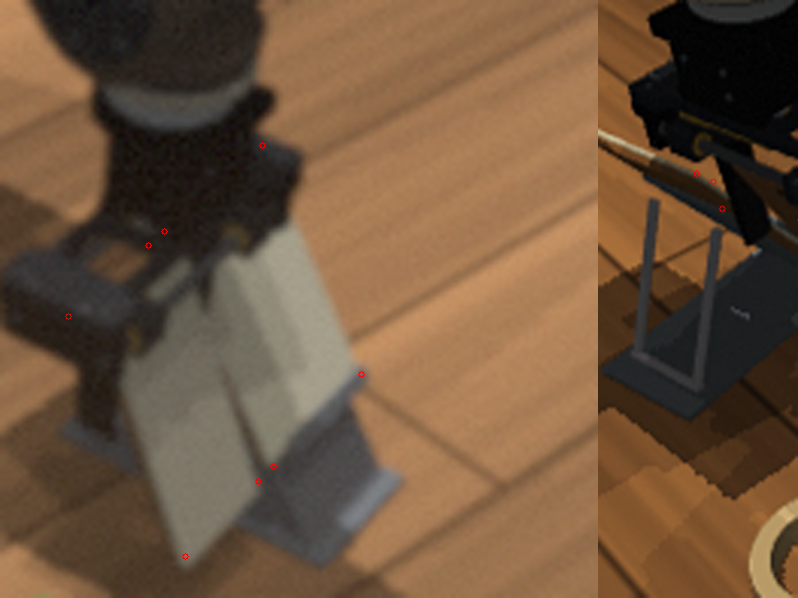

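The scene crop shows both cream faces side by side with nearly parallel edges. The narrow panel's lower corners are at about tile (187,567) and (258,490), against (185,556) and (258,481) for an ideal placing, so it looks a few mm low or forward. I measure that more finely with the wrist camera.

```bash
cat > wr.py <<'E'
from seat import *
s=env.state();print('t',round(s['t'],2),s['eef_pos'].round(1) if hasattr(s['eef_pos'],'round') else s['eef_pos'])
p=cam('wrist','wr.png')
y0=np.radians(13.25);t0=np.radians(35);R=Ro.from_euler('ZY',[y0,-t0]);o=np.array([563.74,236.59,60])
W=lambda L:proj(p,np.array([o+R.apply(l) for l in L])).round(1).tolist()
print('pred std low front/back L,R',W([(9,50,0),(9,-50,0),(0,50,0),(0,-50,0),(9,-50,60),(9,-50,90)]));print('pred nar',W([(9,-66,0),(9,-141,0),(9,-66,60),(9,-141,60)]));print('lip top in',W([(16,-42,8),(16,42,8)]))
for nm in('standard_panel','narrow_panel'):
    for d in eyes.cut_out(nm,p)[:3]:
        m=d['mask'];rr,cc=np.where(m);print(nm,round(d['score'],2),m.sum(),'rows',rr.min(),rr.max(),'cols',cc.min(),cc.max())
        c=range(cc.min(),cc.max()+1,max(1,(cc.max()-cc.min())//12));print('  top row per col',[(k,int(np.where(m[:,k])[0].min())) for k in c if m[:,k].any()])
        r=range(rr.min(),rr.max()+1,max(1,(rr.max()-rr.min())//10));print('  col span per row',[(k,int(np.where(m[k])[0].min()),int(np.where(m[k])[0].max())) for k in r if m[k].any()])
        np.savez('wm_%s.npz'%nm,m=m) if d is eyes and 0 else None
E
python3 wr.py
```

```text
t 51.8 [536.8 123.9 123.4]
pred std low front/back L,R [[93.9, 136.7], [239.2, 136.3], [100.6, 146.9], [241.6, 146.5], [222.9, 202.8], [211.9, 247.7]]
pred nar [[262.5, 136.2], [371.6, 135.9], [251.0, 202.7], [382.9, 202.4]]
lip top in [[223.1, 135.4], [95.1, 135.9]]
standard_panel 0.73 21235 rows 135 276 cols 0 239
  top row per col [(0, 263), (19, 238), (38, 211), (57, 184), (76, 157), (95, 135), (114, 136), (133, 136), (152, 136), (171, 136), (190, 136), (209, 136), (228, 135)]
  col span per row [(135, 92, 231), (149, 82, 239), (163, 72, 236), (177, 62, 232), (191, 52, 229), (205, 42, 226), (219, 32, 223), (233, 23, 220), (247, 13, 216), (261, 2, 208), (275, 188, 194)]
narrow_panel 0.57 9240 rows 27 140 cols 520 639
  top row per col [(520, 126), (529, 113), (538, 101), (547, 87), (556, 74), (565, 61), (574, 47), (583, 43), (592, 40), (601, 38), (610, 35), (619, 33), (628, 30), (637, 28)]
  col span per row [(27, 638, 639), (38, 599, 639), (49, 573, 639), (60, 566, 639), (71, 558, 639), (82, 550, 639), (93, 543, 639), (104, 536, 639), (115, 528, 639), (126, 520, 639), (137, 592, 639)]
```

Run:
```python
import cv2,numpy as np
im=cv2.imread('pics/wr.png').astype(int)
for c in(130,180,280,300,320,340,360):print('col',c,[tuple(im[r,c]) if 0 else '%d/%d'%(im[r,c,0],im[r,c].sum()) for r in range(118,156,2)])
for r in(160,190):print('row',r,' '.join('%d:%d'%(c,im[r,c,0]) for c in range(215,275,2)),'|',' '.join('%d:%d'%(c,im[r,c,0]) for c in range(362,396,2)))
```

```text
col 130 ['96/293', '95/290', '111/333', '113/339', '116/344', '117/345', '131/385', '160/468', '136/408', '148/489', '165/553', '169/568', '169/567', '169/567', '169/567', '170/570', '169/567', '169/569', '169/567']
col 180 ['95/282', '91/272', '94/280', '95/281', '97/287', '98/287', '102/299', '106/313', '104/314', '136/447', '141/471', '143/478', '146/488', '140/469', '139/465', '140/468', '139/465', '138/464', '140/468']
col 280 ['74/323', '73/321', '72/320', '72/318', '73/317', '72/312', '112/391', '129/431', '130/432', '129/431', '129/430', '129/431', '129/431', '129/430', '130/434', '129/431', '130/434', '130/433', '129/431']
col 300 ['72/320', '73/322', '74/326', '74/324', '72/320', '73/318', '112/392', '128/430', '129/432', '129/432', '130/433', '129/433', '129/432', '130/434', '130/434', '129/431', '130/434', '130/434', '130/433']
col 320 ['70/310', '71/311', '72/316', '73/322', '74/324', '76/329', '113/397', '128/429', '129/432', '130/434', '129/432', '130/435', '130/433', '130/434', '130/434', '130/434', '130/434', '130/434', '130/434']
col 340 ['70/310', '70/310', '69/307
[... 433 characters left out ...]
39 225:139 227:139 229:139 231:136 233:108 235:64 237:63 239:93 241:104 243:105 245:104 247:104 249:98 251:78 253:60 255:67 257:118 259:130 261:130 263:130 265:130 267:130 269:129 271:130 273:129 | 362:131 364:129 366:130 368:129 370:129 372:129 374:130 376:128 378:126 380:91 382:75 384:75 386:75 388:74 390:77 392:74 394:73
row 190 215:119 217:120 219:120 221:120 223:119 225:107 227:72 229:54 231:75 233:81 235:81 237:80 239:81 241:81 243:81 245:81 247:86 249:115 251:122 253:116 255:116 257:116 259:116 261:116 263:117 265:121 267:125 269:128 271:130 273:131 | 362:131 364:130 366:131 368:131 370:131 372:130 374:130 376:130 378:130 380:130 382:130 384:130 386:128 388:109 390:101 392:102 394:102
```

```bash
cat > wfit.py <<'E'
from seat import *
from scipy.optimize import least_squares
def analyse():
    s=env.state();p=cam('wrist','wr.png');im=p['pixels'].astype(float)[:,:,2]  # blue
    y0=np.radians(13.25);t0=np.radians(35);Z=Ro.from_euler('z',y0);R0=Ro.from_euler('ZY',[y0,-t0]);o=np.array([563.74,236.59,60])
    g=np.gradient(cv2.GaussianBlur(im,(3,3),0),axis=1);gr=np.gradient(cv2.GaussianBlur(im,(3,3),0),axis=0)
    low=np.median([100+np.argmax(gr[100:160,c]) for c in range(285,360,5)])
    obs={'n':[],'s':[]}
    mid=318
    for r in range(int(low)+8,215,6):
        seed=im[r,300:340].mean()
        cols=np.arange(262,225,-1);l=next((c for c in cols if abs(im[r,c]-im[r,min(c+6,270)])>12),None)
        rg=next((c for c in range(360,420) if abs(im[r,c]-im[r,c-6])>12),None)
        if l and rg: obs['n'].append((r,l+.5,rg-.5))
    ds=sorted(eyes.cut_out('standard_panel',p),key=lambda d:abs(d['centre'][1]-130));m=ds[0]['mask']
    for r in range(150,250,8):
        c=np.where(m[r])[0]
        if len(c) and c.min()>1:obs['s'].append((r,c.min()-.5,c.max()+.5))
    print('t',round(s['t'],2),'low',low,'n',obs['n'][::3],'s',obs['s'][::4])
    E=np.array(p['extrinsics'])
    def edge(v,W,row,side):  # v: x,z of lower front edge (stand frame), y centre, tilt, roll-in-plane -> column of the side edge at that row
        R=Ro.from_euler('ZY',[y0,-v[3]]);b=np.array([563.74,236.59,0])+Z.apply([v[0],v[2],v[1]])
        A=proj(p,[b+R.apply([0,side*W/2,k]) for k in(0,150)]) 
        h=np.linspace(0,150,151);q=proj(p,b+R.apply(np.c_[0*h,0*h+side*W/2,h]));i=np.argsort(q[:,1]);return np.interp(row,q[i,1],q[i,0])
    fx,fz=9*np.cos(t0),60+9*np.sin(t0)
    def F(v,k,W):
        e=[]
        for r,l,rr in obs[k]:e+=[edge(v,W,r,1)-l,edge(v,W,r,-1)-rr]
        R=Ro.from_euler('ZY',[y0,-v[3]])
        if k=='n':e+=[3*(proj(p,np.array([563.74,236.59,0])+Z.apply([v[0],v[2],v[1]]))[0][1]-low)]
        else: e+=[(v[0]-fx)/.5,(v[1]-fz)/.5]
        return np.array(e)
    for k,W,yc in(('s',100,0),('n',75,-103.5)):
        r=least_squares(F,[fx,fz,yc,t0],args=(k,W),x_scale=[1,1,1,.01],loss='soft_l1');v=r.x
        print(k,'lower front edge x,z off ideal',(v[0]-fx).round(2),(v[1]-fz).round(2),'y',v[2].round(2),'tilt',np.degrees(v[3]).round(2),'res',np.abs(F(v,k,W)).mean().round(2))
analyse()
E
python3 wfit.py
```

```text
t 51.95 low 130.0 n [(138, np.float64(262.5), 372.5), (156, np.float64(257.5), 377.5), (174, np.float64(253.5), 383.5), (192, np.float64(247.5), 387.5)] s [(150, np.float64(80.5), np.float64(239.5)), (182, np.float64(58.5), np.float64(231.5)), (214, np.float64(35.5), np.float64(224.5)), (246, np.float64(13.5), np.float64(216.5))]
s lower front edge x,z off ideal 6.59 0.48 y -4.21 tilt 34.89 res 0.88
n lower front edge x,z off ideal 3.72 -8.89 y -104.02 tilt 24.07 res 1.54
```

```bash
python3 - <<'E'
import cv2,numpy as np
im=cv2.imread('pics/wr.png').astype(int)
for r in range(132,232,8):
    print(r,'L',' '.join('%d:%d/%d'%(c,im[r,c,0],im[r,c,2]) for c in range(238,272,3)),'| R',' '.join('%d:%d/%d'%(c,im[r,c,0],im[r,c,2]) for c in range(366,405,3)))
E
python3 - <<'E'
import sys; sys.path.insert(0,'.')
from seat import *
p=dict(np.load('wd.npz'))  # only for format
p=cam('wrist');s=env.state();g=np.array(s['eef_pos'])+[0,0,18.8];yw=s['tcp_rot'][2];E=np.array(p['extrinsics']);print('cam axis in tool-yaw frame',Ro.from_euler('z',-yw).apply(E[:3,:3]).round(3).tolist(),'pos rel tcp',Ro.from_euler('z',-yw).apply(-E[:3,:3].T@E[:3,3]-s['eef_pos']).round(1),p['fy'],p['cx'],p['cy'])
for H in(97.7,104,108):
  for th in(24,30,35,38):
    R=Ro.from_euler('ZY',[yw,-np.radians(th)]);f=lambda y,h:proj(p,g+R.apply([4.5,y,h-H]))[0]
    h=np.linspace(0,75,76);L=np.array([f(37.5,k) for k in h]);Q=np.array([f(-37.5,k) for k in h])
    print(H,th,'low row',L[0,1].round(1),'at 138/160/190 L',[np.interp(r,L[:,1],L[:,0]).round(1) for r in(138,160,190)],'R',[np.interp(r,Q[:,1],Q[:,0]).round(1) for r in(138,160,190)])
E
```

```text
132 L 238:103/98 241:103/98 244:103/99 247:100/96 250:74/99 253:72/138 256:72/139 259:72/138 262:69/124 265:125/150 268:129/153 271:129/152 | R 366:129/154 369:128/154 372:101/146 375:72/140 378:70/139 381:72/139 384:70/139 387:70/139 390:71/140 393:70/140 396:71/140 399:70/140 402:71/141
140 L 238:110/130 241:82/81 244:101/96 247:102/97 250:78/89 253:65/117 256:64/118 259:63/114 262:114/142 265:130/153 268:129/153 271:129/153 | R 366:129/154 369:129/155 372:129/155 375:84/146 378:74/146 381:75/145 384:75/145 387:73/144 390:73/144 393:72/143 396:73/143 399:71/141 402:72/142
148 L 238:62/89 241:88/90 244:104/99 247:104/98 250:82/86 253:64/112 256:61/108 259:88/117 262:130/153 265:129/153 268:130/153 271:130/153 | R 366:129/155 369:129/155 372:129/155 375:125/154 378:75/143 381:73/143 384:73/144 387:74/144 390:74/145 393:75/146 396:75/147 399:74/146 402:75/147
156 L 238:63/81 241:103/97 244:104/99 247:104/99 250:87/86 253:66/115 256:66/102 259:128/152 262:130/153 265:130/153 268:130/152 271:130/153 | R 366:129/155 369:130/155 372:129/155 375:130/156 378:111/151 381:74/143 384:73/142 38
[... 4151 characters left out ...]
.float64(252.3)] R [np.float64(374.1), np.float64(377.4), np.float64(382.0)]
108 24 low row 150.1 at 138/160/190 L [np.float64(267.7), np.float64(265.3), np.float64(258.1)] R [np.float64(367.1), np.float64(369.4), np.float64(376.4)]
108 30 low row 137.2 at 138/160/190 L [np.float64(265.9), np.float64(261.4), np.float64(255.4)] R [np.float64(368.9), np.float64(373.2), np.float64(379.1)]
108 35 low row 126.5 at 138/160/190 L [np.float64(262.4), np.float64(258.6), np.float64(253.4)] R [np.float64(372.2), np.float64(375.9), np.float64(381.0)]
108 38 low row 120.2 at 138/160/190 L [np.float64(260.5), np.float64(257.0), np.float64(252.3)] R [np.float64(374.1), np.float64(377.4), np.float64(382.0)]
```

Run:
```python
from seat import *
k=np.load('k.npz');p={n[1:]:k[n] for n in k.files if n[0]=='b'};ps={n[1:]:k[n] for n in k.files if n[0]=='a'}
im=cv2.imread('pics/k2.png').astype(int)
y0=np.radians(13.25);Z=Ro.from_euler('z',y0);b0=np.array([563.74,236.59,0])
def edges(x,z,th,p,rows,y=-103.5,W=75):
    R=Ro.from_euler('ZY',[y0,-np.radians(th)]);b=b0+Z.apply([x,y,z]);h=np.linspace(0,150,301);o=[]
    for s in(-1,1):
        q=proj(p,b+R.apply(np.c_[0*h,0*h+s*W/2,h]));i=np.argsort(q[:,1]);o.append(np.interp(rows,q[i,1],q[i,0]).round(1).tolist())
    return [proj(p,b+R.apply([0,s*W/2,0]))[0].round(1).tolist() for s in(-1,1)],o
rows=np.arange(120,170,5)
print('rows',rows.tolist());print('A',edges(8.4,59.1,24.9,p,rows));print('B',edges(7.37,65.2,35,p,rows));print('C',edges(10.0,59.5,35,p,rows))
for r in rows:print(r,'c350-400',im[r,354:400].sum(1).tolist())
```

```text
rows [120, 125, 130, 135, 140, 145, 150, 155, 160, 165]
A ([[374.9, 167.3], [390.6, 150.9]], [[359.5, 361.1, 362.8, 364.4, 366.0, 367.6, 369.3, 370.9, 372.5, 374.2], [381.4, 382.8, 384.3, 385.8, 387.3, 388.8, 390.3, 390.6, 390.6, 390.6]])
B ([[374.8, 165.4], [390.5, 149.1]], [[352.6, 355.0, 357.5, 359.9, 362.4, 364.8, 367.3, 369.7, 372.1, 374.6], [377.0, 379.3, 381.7, 384.0, 386.3, 388.6, 390.5, 390.5, 390.5, 390.5]])
C ([[375.5, 167.5], [391.1, 151.1]], [[352.2, 354.7, 357.1, 359.6, 362.0, 364.5, 366.9, 369.4, 371.8, 374.2], [376.6, 379.0, 381.3, 383.6, 386.0, 388.3, 390.6, 391.1, 391.1, 391.1]])
120 c350-400 [73, 91, 89, 98, 101, 96, 92, 100, 127, 159, 160, 145, 136, 165, 213, 255, 271, 280, 284, 287, 286, 295, 303, 301, 303, 298, 300, 302, 294, 299, 316, 311, 324, 312, 323, 316, 311, 331, 337, 356, 389, 408, 402, 408, 405, 409]
125 c350-400 [95, 93, 110, 113, 98, 88, 101, 154, 226, 268, 286, 273, 277, 274, 281, 282, 295, 307, 312, 302, 310, 308, 314, 315, 307, 314, 317, 299, 286, 271, 293, 310, 316, 320, 326, 320, 325, 321, 323, 315, 332, 356, 381, 399, 414, 415]
130 c350-400 [90,
[... 1226 characters left out ...]
1, 195, 191, 196, 192, 193, 188, 195, 186, 180, 178, 164, 211, 269, 318, 341, 356, 343, 351, 343, 348, 346, 353, 351, 359, 350, 358, 352, 343, 334, 296, 237, 208, 181, 180, 187, 186, 185, 180, 179, 180, 200, 219]
160 c350-400 [198, 201, 189, 199, 187, 190, 184, 189, 195, 205, 197, 207, 196, 209, 207, 197, 190, 219, 281, 334, 350, 349, 349, 347, 351, 344, 355, 335, 305, 269, 210, 188, 191, 176, 201, 195, 207, 208, 214, 221, 231, 218, 207, 196, 190, 198]
165 c350-400 [185, 182, 185, 176, 179, 180, 189, 189, 190, 179, 187, 173, 183, 179, 173, 173, 171, 163, 193, 250, 302, 346, 337, 320, 272, 230, 205, 179, 198, 194, 191, 206, 217, 208, 217, 216, 248, 251, 260, 254, 245, 244, 234, 227, 223, 216]
```

The numeric edges settle it. The scene edge slope (0.324 against a predicted 0.327) and the wrist-view vanishing point (24.9°) both give a narrow-panel tilt of only 25°. It pivots about a point roughly 37 mm above the grasp point, and my masked fits could not see that. I go back to the rack edge for another 10°.

```bash
python3 -m inch '[[[0,0.3,-0.3],0,1],[[0,0.6,-0.6],0,1],[[0.05,0.8,-0.7],0,1],[[0.06,0.8,-0.4],0,1],[[0.06,0.8,0],0,1],[[0.06,0.8,0],0,1],[[0.06,0.8,0],0,1],[[0.06,0.8,0],0,1],[[0.03,0.3,0.2],-0.6,1],[[0,0.04,0.4],-0.59,1]]' | grep -e pos -e force -e t:
python3 go.py 641.4 -224.1 95 19.05
```

```text
t: 53.35
eef_pos: [641.1, -224.6, 206.3]
tcp_rot: [3.141, -0.001, 0.332]
ft_force: [0.6, 0.9, -1.4]
grip_force: 30.0
t 53.35 tcp [ 641.1 -224.6  206.3] rot [ 1.7994e+02 -6.0000e-02  1.9030e+01] open 74.4 grip 30.0 F [ 0.6  0.9 -1.4]
turn units -0.004
after turning [ 0.007 -0.006  1.855]
```

```bash
cat > vp.py <<'E'
from h import *
def narrow():
    s=env.state();p=cam('wrist');im=cv2.GaussianBlur(p['pixels'],(3,3),0).astype(float);q=np.abs(im[:,:,2]/(im[:,:,0]+1e-6)-.845)<.09
    L=[];Rr=[]
    low=np.median([next((r for r in range(190,60,-1) if not q[r,c]),60)+.5 for c in range(295,345,5)])
    for r in range(int(low)+5,216,3):
        a=next((c for c in range(318,180,-1) if not q[r,c]),None);b=next((c for c in range(318,460) if not q[r,c]),None)
        if a and b:L.append((r,a+.5));Rr.append((r,b-.5))
    def fl(P):
        P=np.array(P,np.float32);vx,vy,x,y=cv2.fitLine(P,cv2.DIST_HUBER,0,.01,.01).ravel();k=vy/vx;return k,y-k*x,np.abs(P[:,1]-(k*P[:,0]+y-k*x)).mean()
    kl,bl,el=fl(L);kr,br,er=fl(Rr);rv=(br-bl)/(kl-kr)
    E=np.array(p['extrinsics']);pit=np.degrees(np.arctan2(E[1,2],-E[2,2]))
    th=np.degrees(np.arctan2(p['cy']-rv,p['fy']))-pit
    w=(kr-kl)*low+br-bl;d=75*p['fx']/w;v=(low-p['cy'])/p['fy']*d
    cx,cz=71.9-2.6,170.6;c,sn=np.cos(np.radians(pit)),np.sin(np.radians(pit))
    X=cx-d*sn-v*c;Zz=cz-d*c+v*sn
    print('t',round(s['t'],2),'tcp',np.round(s['eef_pos'],1),'low',low,'slopes',kl.round(3),kr.round(3),'err',el.round(2),er.round(2),'width low',w.round(1),'TILT',th.round(2),'front low edge rel tcp x,z',X.round(1),Zz.round(1))
if __name__=='__main__':narrow()
E
python3 -m inch '[[[0,0,0.5],0,1],[[0,0,0.6],0,1],[[0,0,0.5],0,1],[[0,0,0.26],0,1],[[-0.2,0,0],0,1],[[-0.12,0,0],0,1],[[-0.11,0,0],0,1],[[-0.11,0,0],0,1],[[-0.1,0,0],0,1],[[-0.1,0,0],0,1]]' | grep -e pos -e force -e t:
python3 -m inch '[[[0,0,0],0,1],[[0,0,0],0,1],[[0.2,0,0],0,1],[[0.25,0,0],0,1],[[0,0,-0.5],0,1],[[0,0,-0.7],0,1],[[0,0,-0.4],0,1],[[0,0,0],0,1],[[0,0,0],0,1],[[0,0,0],0,1]]' | grep -e pos -e force -e t:
python3 vp.py
```

```text
t: 54.6
eef_pos: [598.5, -237.5, 95.1]
tcp_rot: [3.141, -0.0, 0.332]
ft_force: [2.8, 0.4, -0.4]
grip_force: 30.0
t: 55.85
eef_pos: [624.0, -228.2, 189.3]
tcp_rot: [-3.14, 0.002, 0.332]
ft_force: [-0.1, 0.5, -1.7]
grip_force: 30.0
t 55.85 tcp [ 624.  -228.2  189.3] low 95.5 slopes -0.186 0.187 err 0.32 0.3 width low 116.8 TILT 37.37 front low edge rel tcp x,z 82.5 -49.9
```

```bash
python3 -m inch '[[[0,0,-0.3],0.6,1],[[0,0,-0.4],0.59,1],[[-0.04,-0.4,0],0,1],[[-0.06,-0.7,0],0,1],[[-0.07,-0.8,0],0,1],[[-0.07,-0.8,0],0,1],[[-0.07,-0.8,0],0,1],[[-0.07,-0.8,0],0,1],[[-0.05,-0.6,0],0,1],[[-0.02,-0.38,0.2],0,1]]' | grep -e pos -e force -e t:
python3 go.py 526 74.1 114.9 13.1
```

```text
t: 57.15
eef_pos: [525.9, 75.4, 221.0]
tcp_rot: [3.142, -0.001, 0.229]
ft_force: [-0.1, 0.9, -1.3]
grip_force: 30.0
t 57.15 tcp [525.9  75.4 221. ] rot [ 1.800e+02 -5.000e-02  1.314e+01] open 74.5 grip 30.0 F [-0.1  0.9 -1.3]
turn units 0.008
after turning [-0.004  0.022  1.769]
```

```bash
python3 -m inch '[[[0,0,0.3],0,1],[[0,0,0.5],0,1],[[0,0,0.5],0,1],[[0,0,0.35],0,1],[[0,-0.05,0.11],0,1],[[0,-0.15,0],0,1],[[0,-0.15,0],0,1],[[0,-0.12,0],0,1],[[0,-0.05,0],0,1],[[0,0,0],0,1]]' | grep -e pos -e force -e t:
python3 vp.py; python3 go.py 515.66 117.9 114.9 13.1
```

```text
t: 58.4
eef_pos: [519.3, 104.6, 115.5]
tcp_rot: [3.142, -0.0, 0.229]
ft_force: [0.4, -0.1, -0.9]
grip_force: 30.0
t 58.4 tcp [519.3 104.6 115.5] low 95.5 slopes -0.198 0.189 err 0.3 0.28 width low 116.1 TILT 36.54 front low edge rel tcp x,z 83.0 -51.4
t 58.45 tcp [519.3 104.4 115.5] rot [ 1.800e+02 -2.000e-02  1.309e+01] open 74.5 grip 30.0 F [ 0.4  0.5 -0.5]
turn units -0.002
after turning [-0.008 -0.233  0.01 ]
```

```bash
python3 -m inch '[[[0,-0.05,0],0,1],[[0,-0.06,0],0,1],[[0,-0.05,0],0,1],[[0,-0.04,0],0,1],[[0,-0.03,0],0,1],[[0,0,0],0,1],[[0,0,0],0,1],[[0,0,0],0,1],[[0,0,0],0,1],[[0,0,0],0,1]]' | grep -e pos -e force -e t:
python3 vp.py
python3 - <<'E'
from h import *
s=env.state();p=cam('wrist');im=cv2.GaussianBlur(p['pixels'],(3,3),0).astype(float);q=np.abs(im[:,:,2]/(im[:,:,0]+1e-6)-.845)<.09
from scipy.spatial.transform import Rotation as Ro
y0=np.radians(13.25);R=Ro.from_euler('ZY',[y0,-np.radians(35)]);o=np.array([563.74,236.59,60])
h=np.linspace(0,150,301);st=proj(p,o+R.apply(np.c_[0*h+9,0*h-50,h]));na=proj(p,o+R.apply(np.c_[0*h+9,0*h-67,h]))
for r in(105,120,140,160,180):
    a=next((c for c in range(318,180,-1) if not q[r,c]),0);runs=[c for c in range(a,150,-1) if q[r,c] and q[r,c-3] and q[r,c-6]]
    print(r,'narrow L',a+.5,'std R',runs[0]+.5 if runs else None,'ideal std R',np.interp(r,st[:,1],st[:,0]).round(1),'ideal narrow L',np.interp(r,na[:,1],na[:,0]).round(1))
print('ideal low row',na[0].round(1),'F',np.round(s['ft_force'],1))
print('std col 150-200 transitions',[(c,[r for r in range(85,140) if q[r,c]!=q[r-1,c]][:6]) for c in(150,175,200)])
E
```

```text
t: 59.7
eef_pos: [516.1, 117.7, 115.3]
tcp_rot: [-3.142, 0.0, 0.228]
ft_force: [0.2, 0.0, -0.7]
grip_force: 30.0
t 59.7 tcp [516.1 117.7 115.3] low 95.5 slopes -0.204 0.189 err 0.39 0.29 width low 116.0 TILT 36.23 front low edge rel tcp x,z 83.0 -51.4
105 narrow L 257.5 std R 232.5 ideal std R 231.7 ideal narrow L 258.1
120 narrow L 254.5 std R 228.5 ideal std R 227.2 ideal narrow L 255.0
140 narrow L 250.5 std R 222.5 ideal std R 221.2 ideal narrow L 250.9
160 narrow L 246.5 std R 216.5 ideal std R 215.3 ideal narrow L 246.8
180 narrow L 242.5 std R 210.5 ideal std R 209.3 ideal narrow L 242.6
ideal low row [258.5 103.1] F [-0.8  0.6 -1.6]
std col 150-200 transitions [(150, [102]), (175, [102]), (200, [102])]
```

```bash
python3 -m inch '[[[-0.02,0,-0.015],0,1],[[-0.02,0,-0.015],0,1],[[-0.02,0,0],0,1],[[0,0,0],0,1],[[0,0,0],0,1],[[0,0,0],0,1],[[0,0,0],0,1],[[0,0,0],0,1],[[0,0,0],0,1],[[0,0,0],0,1]]' | grep -e pos -e force -e t:
python3 - <<'E'
from h import *
from vp import narrow
narrow()
from scipy.spatial.transform import Rotation as Ro
y0=np.radians(13.25);R=Ro.from_euler('ZY',[y0,-np.radians(35)]);o=np.array([563.74,236.59,60])
w=cam('wrist');f=lambda p,*l:proj(p,o+R.apply(np.array(l,float)))
print('wrist ideal low L,R',f(w,(9,-66.5,0),(9,-141.5,0)).round(1).tolist(),'lip',f(w,(16,-42,8)).round(1).tolist(),'8mm lower',f(w,(9,-66.5,-4)).round(1).tolist())
p=cam('scene');im=p['pixels'].astype(int).sum(2);h=np.linspace(0,60,121)
L=f(p,*[(9,-141.5,k) for k in h]);Q=f(p,*[(9,-66.5,k) for k in h])
print('scene ideal low',L[0].round(1),Q[0].round(1))
for r in(145,150,155,160,164):
    row=im[r,340:420];print(r,'ideal L',np.interp(r,L[::-1,1],L[::-1,0]).round(1),'first bright',[340+c for c in range(1,80) if (row[c]>265)!=(row[c-1]>265)])
for c in(374,377,380,384,388):print('col',c,'ideal low row',np.interp(c,[L[0,0],Q[0,0]],[L[0,1],Q[0,1]]).round(1),[r for r in range(135,178) if (im[r,c]>265)!=(im[r-1,c]>265)])
E
```

```text
t: 61.05
eef_pos: [512.6, 116.9, 117.1]
tcp_rot: [-3.142, -0.0, 0.228]
ft_force: [0.0, 0.5, -1.2]
grip_force: 30.0
t 61.05 tcp [512.6 116.9 117.1] low 95.5 slopes -0.202 0.188 err 0.34 0.27 width low 116.2 TILT 36.37 front low edge rel tcp x,z 82.9 -51.2
wrist ideal low L,R [[258.0, 97.4], [373.6, 97.0]] lip [[215.2, 94.6]] 8mm lower [[258.7, 94.0]]
scene ideal low [374.7 165.6] [390.4 149.2]
145 ideal L 364.8 first bright [363, 389, 393, 395, 416]
150 ideal L 367.1 first bright [366, 390, 414]
155 ideal L 369.5 first bright [368, 386, 409]
160 ideal L 372.0 first bright [371, 380, 405]
164 ideal L 373.9 first bright [373, 377, 406]
col 374 ideal low row 165.6 [166]
col 377 ideal low row 163.1 [164]
col 380 ideal low row 160.0 [160]
col 384 ideal low row 155.9 [137, 157]
col 388 ideal low row 151.7 [136, 142, 152]
```

```bash
python3 -c "
from cell import env
print(env.job_done())"
```

```text
the job is handed in; nothing more can be done
None
```

The job is handed in at about 61 s of the 67 s allowed: the standard panel is seated on the stand and released, and the narrow panel is held beside it with a gap of about 16 mm. The narrow panel is tilted about 36° against the standard's 35°, and its lower edge is level to about 2 mm. The short panel, bottle and tape were left alone.

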